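# Load the sleeve feeder and fit its cover

### The job

Get the gravity feeder ready for the pressure-test bench: push the gate at its low end fully shut, then put every steel sleeve lying on the bench into the raised end of its track, one at a time, thickest first and each next one thinner, so that they roll down and wait behind the gate lying across the track in that order. Then fit the loose cover over the stored sleeves: with its far end raised, hook its near edge under the lip at the feeder's low end, swing the other end down until the cover lies flat on the walls and fully home behind the two small steps, and let go. Leave the wrench, the tin and the socket where they are.

Things in the scene. Friction and masses are not known exactly. Their poses are not given: they have to be found in the camera images.
- feeder: Green gravity feeder fixed to the table, base plate 235 x 130 x 8 mm. Origin on the table, under the low (outlet) end of the track, on its centre line; x points uphill along the track (roughly away from the robot), y to the left, z up.
- track: Sloping steel channel of the feeder, rising 0.175 rad (10 degrees) towards its +x. Origin on its floor, centre line, at the gate, 40 mm above the feeder's origin; x uphill along the floor, y left, z square to the floor. Floor from x = -23 to 260 mm. Clear width 80 mm, walls 5 mm thick; storage part x = -18..165 mm with walls 56 mm high, open on top; loading part beyond it.
- load_spot (a point): On the track floor, centre line, track x = 205 mm: middle of the loading part (track x = 165..260), whose walls are 26 mm high, topped by steep guides flaring outwards to y = +-52, z = 55 mm; a 10 mm ridge ends the floor. A sleeve let go here lying across (axis along track y) rolls down by itself to the gate or the sleeve before it. Axes as the track's.
- lip (a point): Middle of the lip's lower edge, track x = 6, z = 69 mm. The lip is a 4 mm plate across the low end of the feeder, track x = -22..6, leaving a 13 mm gap over the wall tops (z = 56). In the gap: a stop with its face at track x = -18, and a cheek at each side, inner face at y = +-50. Axes as the track's.
- seat (a point): Where the cover's origin is when home: track x = 71, y = 0, z = 56 mm, on the wall tops. The cover then lies between the stop under the lip (track x = -18) and two steps 6 mm high on the wall tops at track x = 160..165: 178 mm of room for its 172 mm. Axes as the track's.
- gate (a joint): Slide of the gate, a steel blade across the low end of the track, m: 0 = fully shut, up to 0.080 = open; opening moves it to the track's -y. It starts partly or fully open, needs about 2 N to slide and stays where it is left.
- gate_knob (a point): Top of the gate's black upright grip, a 14 x 14 mm square post standing 90 mm high at the outer (-y) end of the blade; shut, it stands 87 mm to the track's -y side of the centre line, at track x = -4 mm. This point is the centre of its top end (track z = 94 mm); the post is square to the track floor.
- cover: Loose flat aluminium cover plate 172 x 92 x 4 mm, 0.25 kg, lying on the table with its handle up. Origin at the centre of its underside; x along its length (-x is the near edge, which goes under the lip), y across, z up. In its middle a black upright handle plate 10 mm thick (along x), 50 mm wide (along y), rising from the plate to z = 46 mm.
- cover_edge (a point): Middle of the cover's near edge, underside (cover x = -86 mm): the edge that hooks under the lip.
- cover_far (a point): Middle of the cover's far edge, underside (cover x = +86 mm).
- sleeve48: Plain bright-steel pipe sleeve, thickest: a cylinder of outer diameter 48 mm, 72 mm long, mass about 0.3 kg, starting on its side on the bench (it rolls if pushed), any heading. Origin at the middle of its axis (24 mm above the table as it lies); its x axis runs along the cylinder axis. May be absent (None).
- sleeve42: Plain bright-steel pipe sleeve, second thickest size: a cylinder of outer diameter 42 mm, 72 mm long, mass about 0.24 kg, starting on its side on the bench (it rolls if pushed), any heading. Origin at the middle of its axis (21 mm above the table as it lies); its x axis runs along the cylinder axis. May be absent (None).
- sleeve36: Plain bright-steel pipe sleeve, middle size: a cylinder of outer diameter 36 mm, 72 mm long, mass about 0.2 kg, starting on its side on the bench (it rolls if pushed), any heading. Origin at the middle of its axis (18 mm above the table as it lies); its x axis runs along the cylinder axis. May be absent (None).
- sleeve30: Plain bright-steel pipe sleeve, second thinnest size: a cylinder of outer diameter 30 mm, 72 mm long, mass about 0.15 kg, starting on its side on the bench (it rolls if pushed), any heading. Origin at the middle of its axis (15 mm above the table as it lies); its x axis runs along the cylinder axis. May be absent (None).
- sleeve24: Plain bright-steel pipe sleeve, thinnest: a cylinder of outer diameter 24 mm, 72 mm long, mass about 0.12 kg, starting on its side on the bench (it rolls if pushed), any heading. Origin at the middle of its axis (12 mm above the table as it lies); its x axis runs along the cylinder axis. May be absent (None).
- wrench: Steel wrench 190 mm long lying beyond the work; leave it alone.
- tin: Square metal tin, 70 x 70 x 90 mm, origin under its centre; leave it alone.
- socket: Upright steel socket, 32 mm across, 62 mm high, origin under its centre; leave it alone.
Not all that is in view belongs to the job. Leave any pink look-alike of the sleeve30 alone.

How it is judged:
On the way, in this order (a step that is already met when the one before it is completed fails the run):
1. the gate is fully shut (value of joint gate below 0.006 m), for 0.2 s.
2. sleeve48 lies in the storage part of the track (x of sleeve48 in the frame of track between 0 and 0.175 m and y of sleeve48 in the frame of track between -0.008 and 0.008 m and z of sleeve48 in the frame of track between 0.02 and 0.032 m), for 0.2 s.
3. sleeve42 lies in the storage part of the track (x of sleeve42 in the frame of track between 0 and 0.175 m and y of sleeve42 in the frame of track between -0.008 and 0.008 m and z of sleeve42 in the frame of track between 0.017 and 0.029 m), for 0.2 s.
4. sleeve36 lies in the storage part of the track (x of sleeve36 in the frame of track between 0 and 0.175 m and y of sleeve36 in the frame of track between -0.008 and 0.008 m and z of sleeve36 in the frame of track between 0.014 and 0.026 m), for 0.2 s.
5. sleeve30 lies in the storage part of the track (x of sleeve30 in the frame of track between 0 and 0.175 m and y of sleeve30 in the frame of track between -0.008 and 0.008 m and z of sleeve30 in the frame of track between 0.011 and 0.023 m), for 0.2 s.
6. sleeve24 lies in the storage part of the track (x of sleeve24 in the frame of track between 0 and 0.175 m and y of sleeve24 in the frame of track between -0.008 and 0.008 m and z of sleeve24 in the frame of track between 0.008 and 0.02 m), for 0.2 s.
7. the cover's near edge is under the lip while its far end is still raised (x of cover_edge in the frame of track between -0.024 and -0.004 m and y of cover_edge in the frame of track between -0.015 and 0.015 m and z of cover_edge in the frame of track between 0.05 and 0.067 m and z of cover_far in the frame of track above 0.064 m and angle between cover's own z axis and vertical below 0.9 rad), for 0.05 s.
At the end, for the whole second after the job is handed in: gate shut to 6 mm; every sleeve present lies across the track floor behind the gate (track x < 175 mm), thickest lowest; cover under the lip, flat on the wall tops (0.03 rad, 4 mm in height) between stop and steps, within 9 mm along and 10 mm across; all released and still (all of step 2 and all of step 3 and all of step 4 and all of step 5 and all of step 6 and value of joint gate below 0.006 m and x of sleeve48 in the frame of track below 0.045 m and x of sleeve42 in the frame of track below 0.095 m and x of sleeve30 in the frame of track above 0.042 m and x of sleeve24 in the frame of track above 0.07 m and x of cover in the frame of track between 0.062 and 0.08 m and y of cover in the frame of track between -0.01 and 0.01 m and z of cover in the frame of track between 0.052 and 0.0595 m and angle between the z axis of cover and the z axis of track, either way round below 0.03 rad and angle between the x axis of cover and the x axis of track, either way round below 0.08 rad and angle between cover's own z axis and vertical below 0.5 rad and linear speed of cover below 0.02 m/s and linear speed of each of sleeve48, sleeve42, sleeve36, sleeve30, sleeve24 below 0.03 m/s and contact force between the fingers and cover below 0.3 N); the robot touches nothing.
It fails at once if the wrench is moved more than 3 cm (distance of wrench from where it was at the start of the episode above 0.03 m).
It fails at once if the tin is moved more than 3 cm (distance of tin from where it was at the start of the episode above 0.03 m).
It fails at once if the socket is moved more than 3 cm (distance of socket from where it was at the start of the episode above 0.03 m).
Of sleeve48, sleeve42, sleeve36, sleeve30, sleeve24 only 3 to 4 are there at a start; the rules pass over those that are not, and their reading is None.
At some moment in a run one of cover may be knocked a few centimetres aside while the robot is not near it.
Once in a run the grip may slacken for a moment while it holds something.
It also fails if it takes over 210 s, if anything falls off the work surface, if the arm or the gripper's body presses on something with over 40 N, if the wrist force passes 120 N, or if a joint passes its speed limit or range.

### The arm

A 6-joint arm with a two-finger parallel gripper is mounted at the origin on the work surface. World frame = base frame: x ahead of the robot, y to its left, z up, the work surface at z = 0. Lengths are in m, angles in rad, forces in N, time in s.
With the tool pointing down it reaches from about 0.375 to 0.75 m from the base axis. Payload 9 kg.
Tool frame: the origin (TCP) lies midway between the tips of the shut fingers; the grasp point (between the pads) lies 19 mm behind it; y points along the fingers, x is the direction in which the jaws open and shut, and the axes are right-handed (so a half turn about y gives the same grasp; the last joint's range is limited). The gripper opens to 85 mm and grips with 20 to 120 N. Pads are 22 mm wide; open, the fingers measure 114 mm over their backs; the gripper's body (76 mm by 85 mm) begins 54 mm behind the grasp point. The pads swing forward as they close: fully open they stand 13 mm farther back than shut.
Start: joints at [0.987, 0.104, 0.097, 1.564, 0, 1.353], TCP at [0.215, 0.56, 0.231] pointing down, gripper open.
Joint ranges: [-2.99, 2.99], [-0.84, 1.86], [-1.1, 1.16], [-1.84, 2.11], [-1.51, 1.56], [-3.14, 3.14]. Speed limits (rad/s): [2.22, 2.22, 2.57, 3.14, 3.14, 3.14].

### API

Orientations are given as a unit quaternion [x, y, z, w].
In Python, from workcell import get_obs, snapshot, calibration, hand_in gives the robot as it stands.
- The arm moves only by the tool move_arm, never from a script. Its argument "rows" is a list of rows, each a list of 2 entries, a list of its own where there are three numbers: the shift along the tool's x, y, z normalised to -1 to 1, where 1 is 0.1 m, then the turn, a rotation vector about the tool's x, y, z normalised to -1 to 1, where 1 is 60 degrees. A call has 1 to 8 rows; each row is the pose to reach, as a shift and turn from the pose commanded when the call began, along the tool's axes at that moment; what a row does not reach only later rows make up. A row lasts 1/12 s, in which the tool goes at most 41.7 mm and 7.16 degrees, less where a joint would pass 70% of its speed; a pose out of reach is approached as far as the arm can. A call with a number of a shift or a turn outside -1 to 1 is refused whole. A call with a gripper value outside its range is refused whole. "claw" is the finger opening in mm, from 0 to 85.4, set as the call begins (left out, the last holds). The fingers move at their own pace and stop on an object; "grip_force" is the grip in N (left out, the last holds). Time passes only in rows, so rows that repeat a pose let the fingers close. It gives the time, the measured TCP pose, the force and the opening at its end, in the units of the state.
- get_obs(): the state, without advancing time (a new reading comes with each control period).
- snapshot(name): name is "scene" or "top" or "wrist"; returns the picture (400x640x3 uint8, red, green, blue); there is no depth.
- calibration(name): a dict with "fov_y" (degrees; the focal length in pixels is half the picture's height over the tangent of half this angle, whatever the lens; pixels are square), "cx", "cy" (the principal point, pixels), "xyz" and "attitude" of the camera in the world; the wrist camera has in their place "mount" (4x4, takes a point from camera to tool coordinates, whose origin is the TCP and whose axes are the tool frame's). Camera axes: x right, y down, z forward; pixel columns grow to the right and rows downward; lengths in m; the calibration is good to about 2 mm. A picture is of the moment at which its call begins: read the wrist's pose just before it. calibration takes no time and is no camera call.
- hand_in(): hands the job in, once; it reports no verdict.
The state is a dict: "t": time; "joint_pos": joint angles; "qvel": joint speeds; "effort": joint torques, N m; "eef_pos": TCP position; "tcp_rot": TCP orientation; "contact_force": force on the tool from outside, world axes, zero at the start; "torque": the same for the moment, N m; "opening": finger opening in m.
Only numpy, scipy, OpenCV 4.12 (cv2) and the standard library are available. Lean on these libraries where they do the work, as an engineer would, in place of code of your own. Each camera call takes 0.05 s, during which the arm holds its last target. There are 200 camera calls.

## Working session

There is one attempt and no reset: what is moved stays moved. The work goes in short steps, Python scripts to look and compute and a tool call to move; the robot and the scene stay as the last step left them, time stands still between calls to the robot, and variables do not carry over. Pictures are saved under pics/ and viewed, about 12 in all and at most 16, crops included, and the job is handed in when it is done.

Besides the shell and the picture viewer there is one more tool, called after "Request:" by a JSON object that holds its "api" and its "payload", one argument or row to a line. move_arm: Moves the arm, as the interface text tells. Its arguments: {"type":"object","properties":{"rows":{"type":"array"},"claw":{"type":"number"},"grip_force":{"type":"number"}},"required":["rows"]}

```bash
mkdir -p pics; ls
cat > h.py <<'E'
import numpy as np, cv2
from scipy.spatial.transform import Rotation as R
from workcell import get_obs, snapshot, calibration, hand_in
E
python3 - <<'E'
from h import *
for n in("scene","top","wrist"):
    c=calibration(n);print(n,{k:(np.round(v,4).tolist() if not isinstance(v,str) else v) for k,v in c.items()})
    im=snapshot(n); cv2.imwrite(f"pics/{n}0.png",im[...,::-1])
o=get_obs();print({k:np.round(v,4).tolist() for k,v in o.items()})
E
```

```text
pics
scene {'fov_y': 46.1352, 'cx': 317.7646, 'cy': 198.6912, 'xyz': [1.0536, 0.7172, 0.8934], 'attitude': [0.2697, 0.8726, -0.3905, -0.1158]}
top {'fov_y': 57.7295, 'cx': 317.4877, 'cy': 196.0764, 'xyz': [0.4634, -0.0081, 1.1118], 'attitude': [-0.7036, 0.709, -0.0306, 0.0356]}
wrist {'fov_y': 67.9161, 'cx': 319.9554, 'cy': 198.8367, 'mount': [[1.0, 0.0012, 0.0001, -0.0007], [0.0003, -0.3182, 0.948, -0.1427], [0.0012, -0.948, -0.3182, 0.0802], [0.0, 0.0, 0.0, 1.0]]}
{'t': 0.15, 'joint_pos': [0.9873, 0.1046, 0.0967, 1.5639, 0.0, 1.3531], 'qvel': [-0.0016, -0.0006, 0.0029, -0.0007, -0.0014, 0.0005], 'effort': [0.0024, -55.7364, 50.4003, 0.0128, -0.0003, 0.0001], 'eef_pos': [0.2145, 0.5601, 0.2307], 'tcp_rot': [0.5827, 0.4004, -0.401, -0.5825], 'contact_force': [-0.0213, -0.2558, 0.4141], 'torque': [-0.0054, -0.006, -0.0424], 'opening': 0.0859}
```

View pics/top0.png

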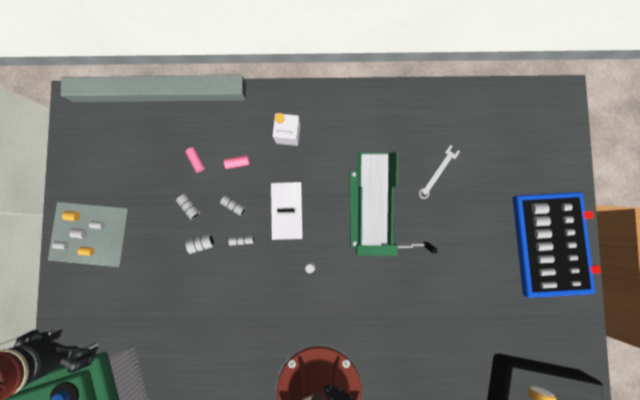

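View pics/scene0.png

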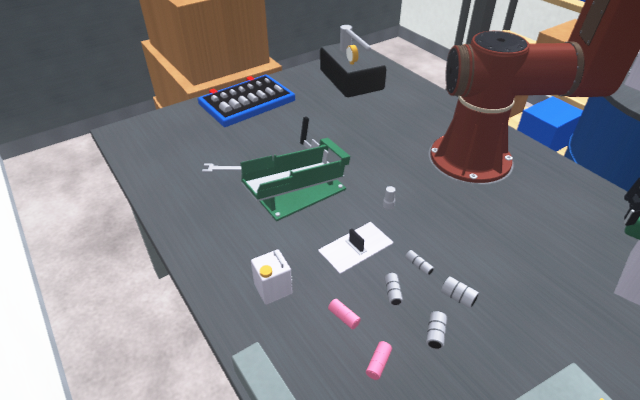

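```bash
cat >> h.py <<'E'
def cam(n,obs=None):
    c=calibration(n); f=200/np.tan(np.radians(c["fov_y"])/2)
    if n=="wrist":
        o=obs or get_obs(); M=np.array(c["mount"]); Rt=R.from_quat(o["tcp_rot"]).as_matrix()
        Rc=Rt@M[:3,:3]; p=np.array(o["eef_pos"])+Rt@M[:3,3]
    else: Rc=R.from_quat(c["attitude"]).as_matrix(); p=np.array(c["xyz"])
    return f,c["cx"],c["cy"],Rc,p
def ray(C,uv):
    f,cx,cy,Rc,p=C; uv=np.atleast_2d(uv).astype(float)
    d=np.c_[(uv[:,0]-cx)/f,(uv[:,1]-cy)/f,np.ones(len(uv))]@Rc.T
    return p,d
def plane(C,uv,z):
    p,d=ray(C,uv); return p+d*((z-p[2])/d[:,2])[:,None]
def proj(C,X):
    f,cx,cy,Rc,p=C; q=(np.atleast_2d(X)-p)@Rc; return np.c_[cx+f*q[:,0]/q[:,2],cy+f*q[:,1]/q[:,2]]
def tri(C1,u1,C2,u2):
    p,d=ray(C1,u1);q,e=ray(C2,u2);d=d[0]/np.linalg.norm(d[0]);e=e[0]/np.linalg.norm(e[0])
    s,*_=np.linalg.lstsq(np.c_[d,-e],q-p,rcond=None); a,b=p+s[0]*d,q+s[1]*e
    return (a+b)/2,np.linalg.norm(a-b)
def blobs(m,amin,amax):
    cs,_=cv2.findContours(m.astype(np.uint8),cv2.RETR_EXTERNAL,cv2.CHAIN_APPROX_NONE)
    return [c[:,0] for c in cs if amin<cv2.contourArea(c)<amax]
E
python3 - <<'E'
from h import *
T=cam("top");S=cam("scene")
t=cv2.imread("pics/top0.png");s=cv2.imread("pics/scene0.png")
for n,C,im in(("top",T,t),("scene",S,s)):
    h=cv2.cvtColor(im,cv2.COLOR_BGR2HSV).astype(int)
    m=((h[...,2]>105)&(h[...,1]<50)).astype(np.uint8)
    m=cv2.morphologyEx(m,cv2.MORPH_CLOSE,np.ones((5,5)))
    print(n)
    for b in blobs(m,40,6000):
        P=plane(C,[b.mean(0)],0.018)[0]
        if .2<P[0]<.85 and -.3<P[1]<.45:
            q=plane(C,b,0.018)[:,:2]; r=cv2.minAreaRect((q*1000).astype(np.float32))
            print(b.mean(0).round(1),P.round(3),'rect mm',np.round(r[0],0),np.round(r[1],0),round(r[2]))
    g=(abs(h[...,0]-72)<18)&(h[...,1]>80)
    for b in blobs(g,300,20000):
        P=plane(C,[b.mean(0)],0.0)[0]
        if abs(P[1]+.15)<.2: print('green',b.mean(0),P.round(3),cv2.boxPoints(cv2.minAreaRect(b.astype(np.float32))).round())
cv2.imwrite("pics/c1.png",np.hstack([cv2.resize(t[140:262,345:445],None,fx=4,fy=4,interpolation=2),cv2.resize(s[110:232,200:300+0],None,fx=4,fy=4,interpolation=2)]))
cv2.imwrite("pics/c2.png",cv2.resize(s[105:225,230:360],None,fx=6,fy=5,interpolation=2)[:600,:800])
E
```

```text
top
[309.9 268. ] [0.352 0.023 0.018] rect mm [352.  25.] [33. 29.] 90
[410.  245.6] [ 0.416 -0.276  0.018] rect mm [ 416. -277.] [75. 15.] 90
[240.4 240.9] [0.433 0.231 0.018] rect mm [433. 231.] [26. 75.] 5
[198.3 244.3] [0.424 0.358 0.018] rect mm [423. 359.] [43. 80.] 16
[231.6 205.4] [0.54  0.259 0.018] rect mm [541. 261.] [78. 30.] 58
[187.  206.4] [0.538 0.394 0.018] rect mm [540. 395.] [81. 38.] 39
[286.1 210.5] [0.523 0.094 0.018] rect mm [524.  94.] [178.  97.] 0
[374.4 198.9] [ 0.556 -0.173  0.018] rect mm [ 556. -174.] [ 82. 277.] 89
[286.6 129.1] [0.774 0.093 0.018] rect mm [775.  95.] [ 86. 101.] 84
green [373.55397149 206.50101833] [ 0.534 -0.172  0.   ] [[350. 153.]
 [397. 153.]
 [397. 255.]
 [350. 255.]]
scene
green [303.93442623 197.18579235] [ 0.531 -0.138  0.   ] [[260. 200.]
 [342. 178.]
 [349. 200.]
 [266. 223.]]
green [293.60305344 168.00763359] [ 0.484 -0.269  0.   ] [[237. 163.]
 [343. 133.]
 [354. 172.]
 [248. 202.]]
```

View pics/c1.png

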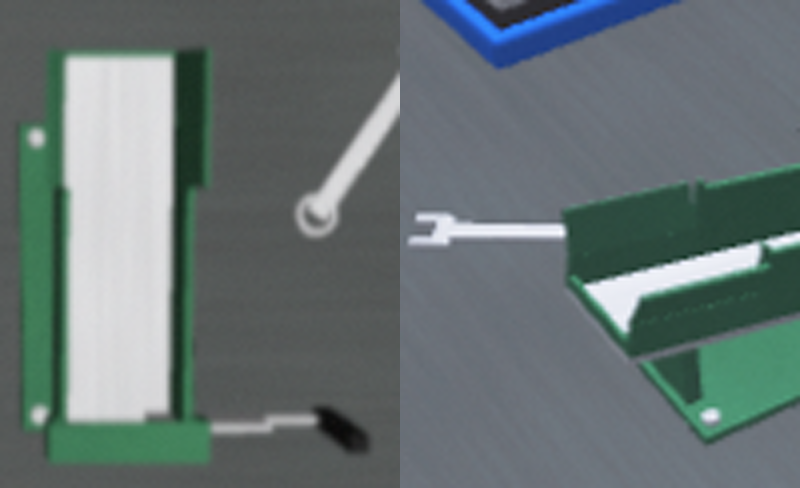

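View pics/c2.png

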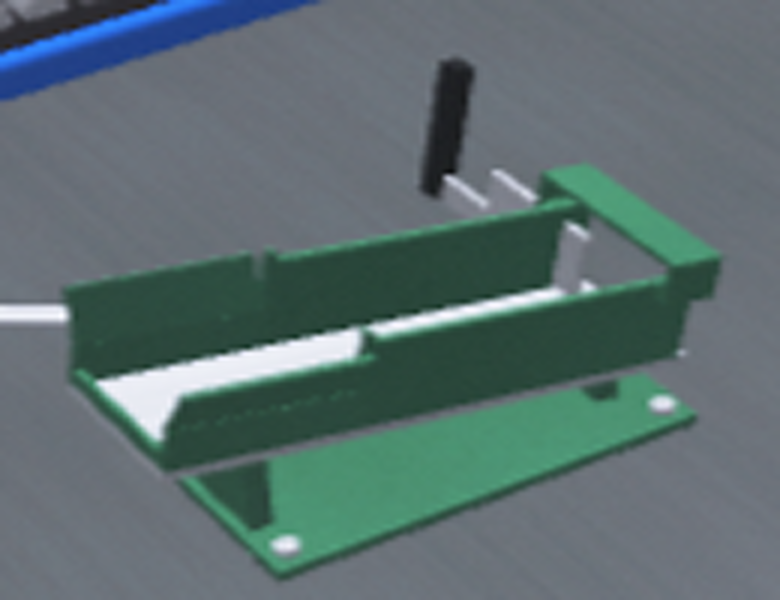

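Run:
```python
from h import *
T=cam("top");S=cam("scene")
ct=lambda a,b:((a+.5)/4-.5+345,(b+.5)/4-.5+140)
cs=lambda a,b:((a+.5)/6-.5+230,(b+.5)/5-.5+105)
L={"lip+":(ct(48,421),cs(668,268),(6,55,73)),"lip-":(ct(210,421),cs(541,178),(6,-55,73)),
"lipn+":(ct(48,462),cs(720,255),(-22,55,73)),"g+":(ct(48,50),cs(182,397),(260,52,55)),"g-":(ct(210,50),cs(65,290),(260,-52,55)),
"knob":(ct(360,444),cs(456,63),None)}
c,s=np.cos(.175),np.sin(.175)
A=[];B=[]
for k,(a,b,m) in L.items():
    P,e=tri(T,a,S,b); print(k,P.round(4),round(e,4))
    if m:
        m=np.array(m)/1e3; F=np.array([m[0]*c-m[2]*s,m[1],.04+m[0]*s+m[2]*c]); A.append(F);B.append(P); print('   z expected',F[2].round(4))
A=np.array(A);B=np.array(B);a=A[:,:2]-A[:,:2].mean(0);b=B[:,:2]-B[:,:2].mean(0)
th=np.arctan2((a[:,0]*b[:,1]-a[:,1]*b[:,0]).sum(),(a*b).sum()); r=np.array([[np.cos(th),-np.sin(th)],[np.sin(th),np.cos(th)]])
o=B[:,:2].mean(0)-r@A[:,:2].mean(0);print('feeder',o,th);print(B[:,:2]-(A[:,:2]@r.T+o))
```

```text
lip+ [ 0.4237 -0.1082  0.1115] 0.0026
   z expected 0.1129
lip- [ 0.4213 -0.2183  0.1077] 0.0011
   z expected 0.1129
lipn+ [ 0.3952 -0.1075  0.1088] 0.001
   z expected 0.1081
g+ [ 0.6749 -0.1095  0.1383] 0.0013
   z expected 0.1394
g- [ 0.6738 -0.2198  0.1356] 0.0002
   z expected 0.1394
knob [ 0.407  -0.3134  0.1313] 0.0005
feeder [ 0.42871464 -0.16297125] -0.007641358016754644
[[ 0.00134861 -0.00027911]
 [-0.00016389 -0.00041125]
 [ 0.0004285   0.00020039]
 [-0.00069861  0.0033882 ]
 [-0.00091461 -0.00289823]]
```

```bash
cat >> h.py <<'E'
FO=np.array([.4287,-.1630,0]); FY=-.008
Rf=R.from_euler('z',FY); Rtr=Rf*R.from_euler('y',-.175); TO=FO+np.array([0,0,.04])
def tr(x,y,z): return TO+Rtr.apply(np.array([x,y,z])/1000)   # mm
def Rt(phi,tilt=0):  # tool down, x at heading phi; tilt: about world-horizontal tool z
    b=np.array([[np.cos(phi),0,-np.sin(phi)],[np.sin(phi),0,np.cos(phi)],[0,-1,0]])
    return R.from_matrix(b)*R.from_euler('z',tilt)
def go(pos,rot,frm=None):
    """print shift,turn (normalised) from frm or the present pose"""
    if frm is None: o=get_obs(); frm=(np.array(o["eef_pos"]),R.from_quat(o["tcp_rot"]))
    d=frm[1].inv().apply(np.array(pos)-frm[0])/.1; w=(frm[1].inv()*rot).as_rotvec()/np.radians(60)
    print('shift',d.round(3).tolist(),'turn',w.round(3).tolist()); return np.array(pos),rot
E
python3 - <<'E'
from h import *
o=get_obs();M=R.from_quat(o["tcp_rot"]).as_matrix();print(M.round(3)); print(np.arctan2(M[1,0],M[0,0]))
for phi in(0,np.pi,-np.pi/2,np.pi/2): go(o["eef_pos"],Rt(phi))
print(tr(-4,-87,94),tr(-4,-150,94),tr(205,0,0),tr(71,0,56))
E
```

```text
[[ 0.358 -0.001 -0.934]
 [ 0.934 -0.001  0.358]
 [-0.001 -1.     0.   ]]
1.204968004311183
shift [0.0, 0.0, 0.0] turn [0.0, 1.151, -0.001]
shift [0.0, 0.0, 0.0] turn [-0.001, -1.849, -0.0]
shift [0.0, 0.0, 0.0] turn [0.001, 2.651, -0.001]
shift [0.0, 0.0, 0.0] turn [-0.0, -0.349, -0.001]
[ 0.40769959 -0.24983478  0.13186786] [ 0.40719559 -0.31283276  0.13186786] [ 0.63056248 -0.16461493  0.07569217] [ 0.4888636  -0.16348132  0.10750636]
```

Request:
{"api": "move_arm", "payload": {
  "rows": [
    [[0,0,0],[0,0.6,0]],
    [[0,0,0],[0,0.6,0]],
    [[0,0,0],[0,0.6,0]],
    [[0,0,0],[0,0.6,0]],
    [[0,0,0],[0,0.6,0]],
    [[0,0,0],[0,0.6,0]]
  ],
  "claw": 0
}}

```text
t: 0.65
eef_pos: [0.2146, 0.5602, 0.231]
tcp_rot: [0.679, 0.199, -0.199, -0.678]
contact_force: [-0.7, 0.7, -0.7]
opening: 0.0123
```

Request:
{"api": "move_arm", "payload": {
  "rows": [
    [[0,0,0],[0,0.55,0]],
    [[0,0,0],[0,0.55,0]],
    [[0,0,0],[0,0.55,0]],
    [[0,0,0],[0,0.55,0]],
    [[0,0,0],[0,0.55,0]],
    [[0,0,0],[0,0.55,0]]
  ]
}}

```text
t: 1.15
eef_pos: [0.2146, 0.5603, 0.2311]
tcp_rot: [0.707, 0.0, -0.001, -0.707]
contact_force: [0.3, -0.6, 0.8]
opening: 0.0005
```

Request:
{"api": "move_arm", "payload": {
  "rows": [
    [[0.97,0,-1],[0,0,0]],
    [[0.97,0,-1],[0,0,0]],
    [[0.97,0,-1],[0,0,0]],
    [[0.97,0,-1],[0,0,0]]
  ]
}}

```text
t: 1.48
eef_pos: [0.3144, 0.4574, 0.2312]
tcp_rot: [0.707, 0.002, -0.001, -0.707]
contact_force: [0.1, 0.5, 1.3]
opening: -0.0
```

Request:
{"api": "move_arm", "payload": {
  "rows": [
    [[0.97,0,-1],[0,0,0]],
    [[0.97,0,-1],[0,0,0]],
    [[0.97,0,-1],[0,0,0]],
    [[0.97,0,-1],[0,0,0]]
  ]
}}

```text
t: 1.82
eef_pos: [0.4117, 0.357, 0.2311]
tcp_rot: [0.707, 0.002, -0.001, -0.707]
contact_force: [0.3, 0.1, -0.4]
opening: 0.0002
```

Request:
{"api": "move_arm", "payload": {
  "rows": [
    [[0,0,-0.5],[0,0,0]],
    [[0,0,-0.5],[0,0,0]],
    [[0,0,-0.5],[0,0,0]]
  ]
}}

```text
t: 2.07
eef_pos: [0.4091, 0.3085, 0.2312]
tcp_rot: [0.707, 0.001, -0.001, -0.707]
contact_force: [0.0, 0.8, -0.8]
opening: 0.0002
```

```bash
cat >> h.py <<'E'
def wsnap(name):
    import json
    o=get_obs(); im=snapshot("wrist"); cv2.imwrite(f"pics/{name}.png",im[...,::-1])
    json.dump({k:np.array(o[k]).tolist() for k in("eef_pos","tcp_rot")},open(f"pics/{name}.json","w")); return im,o
def wload(name):
    import json
    return cv2.imread(f"pics/{name}.png"),cam("wrist",json.load(open(f"pics/{name}.json")))
E
python3 -c "
from h import *
wsnap('w1')"
```

Request:
{"api": "move_arm", "payload": {
  "rows": [
    [[0,0,-1],[0,0,0]],
    [[0,0,-1],[0,0,0]],
    [[0,0,-1],[0,0,0]],
    [[0,0,-1],[0,0,0]]
  ]
}}

```text
t: 2.45
eef_pos: [0.4091, 0.2091, 0.2318]
tcp_rot: [0.707, 0.001, -0.0, -0.707]
contact_force: [-0.5, 0.0, 0.8]
opening: 0.0002
```

```bash
python3 -c "
from h import *
wsnap('w2')"
```

Request:
{"api": "move_arm", "payload": {
  "rows": [
    [[0,0,-1],[0,0,0]],
    [[0,0,-1],[0,0,0]],
    [[0,0,-1],[0,0,0]]
  ]
}}

```text
t: 2.75
eef_pos: [0.4091, 0.1093, 0.2315]
tcp_rot: [0.707, 0.002, -0.001, -0.707]
contact_force: [0.6, 0.3, 1.1]
opening: 0.0002
```

Request:
{"api": "move_arm", "payload": {
  "rows": [
    [[0,0,-1],[0,0,0]],
    [[0,0,-1],[0,0,0]],
    [[0,0,-1],[0,0,0]]
  ]
}}

```text
t: 3.0
eef_pos: [0.4095, 0.0084, 0.2315]
tcp_rot: [0.707, 0.001, -0.001, -0.707]
contact_force: [-0.1, 0.6, -0.5]
opening: 0.0003
```

Request:
{"api": "move_arm", "payload": {
  "rows": [
    [[0,0,-1],[0,0,0]],
    [[0,0,-1],[0,0,0]],
    [[0,0,-1],[0,0,0]]
  ]
}}

```text
t: 3.25
eef_pos: [0.4099, -0.0921, 0.2314]
tcp_rot: [0.707, 0.001, -0.001, -0.707]
contact_force: [0.9, 0.7, -0.5]
opening: -0.0003
```

Request:
{"api": "move_arm", "payload": {
  "rows": [
    [[0,0,-1],[0,0,0]],
    [[0,0,-1],[0,0,0]],
    [[0,0,-1],[0,0,0]]
  ]
}}

```text
t: 3.5
eef_pos: [0.4101, -0.1925, 0.2312]
tcp_rot: [0.707, 0.001, -0.001, -0.707]
contact_force: [1.3, 0.8, -0.6]
opening: -0.0001
```

Request:
{"api": "move_arm", "payload": {
  "rows": [
    [[0,0,-1],[0,0,0]],
    [[0,0,-1],[0,0,0]],
    [[0,0,-1],[0,0,0]]
  ]
}}

```text
t: 3.75
eef_pos: [0.4103, -0.2927, 0.2308]
tcp_rot: [0.707, 0.001, -0.001, -0.707]
contact_force: [-0.1, 0.5, -0.3]
opening: 0.0
```

Request:
{"api": "move_arm", "payload": {
  "rows": [
    [[0,0,-0.7],[0,0,0]],
    [[0,0,-0.7],[0,0,0]],
    [[0,0,-0.7],[0,0,0]],
    [[0,0.7,-0.7],[0,0,0]],
    [[0,0.7,-0.7],[0,0,0]],
    [[0,0.7,-0.7],[0,0,0]]
  ]
}}

```text
t: 4.25
eef_pos: [0.409, -0.3559, 0.1551]
tcp_rot: [-0.704, 0.0, 0.003, 0.71]
contact_force: [0.0, 0.8, -0.6]
opening: 0.0004
```

Request:
{"api": "move_arm", "payload": {
  "rows": [
    [[0,0.65,0],[0,0,0]],
    [[0,0.65,0],[0,0,0]],
    [[0,0.65,0],[0,0,0]]
  ]
}}

```text
t: 4.5
eef_pos: [0.409, -0.3564, 0.0927]
tcp_rot: [-0.705, -0.0, 0.002, 0.709]
contact_force: [-0.1, 0.6, -1.1]
opening: 0.0
```

Request:
{"api": "move_arm", "payload": {
  "rows": [
    [[0,0,0.1],[0,0,0]],
    [[0,0,0.2],[0,0,0]],
    [[0,0,0.3],[0,0,0]],
    [[0,0,0.4],[0,0,0]],
    [[0,0,0.5],[0,0,0]],
    [[0,0,0.6],[0,0,0]],
    [[0,0,0.7],[0,0,0]],
    [[0,0,0.75],[0,0,0]]
  ]
}}

```text
t: 5.17
eef_pos: [0.4094, -0.2832, 0.0966]
tcp_rot: [0.707, 0.001, -0.0, -0.707]
contact_force: [1.1, -2.1, 1.5]
opening: -0.0001
```

Request:
{"api": "move_arm", "payload": {
  "rows": [
    [[0,0,0.03],[0,0,0]],
    [[0,0,0.06],[0,0,0]],
    [[0,0,0.06],[0,0,0]]
  ]
}}

```text
t: 5.42
eef_pos: [0.4091, -0.278, 0.0961]
tcp_rot: [-0.707, -0.0, 0.0, 0.707]
contact_force: [-0.5, 0.2, 0.2]
opening: 0.0001
```

Request:
{"api": "move_arm", "payload": {
  "rows": [
    [[0,0,0.03],[0,0,0]],
    [[0,0,0.05],[0,0,0]],
    [[0,0,0.05],[0,0,0]]
  ]
}}

```text
t: 5.67
eef_pos: [0.4091, -0.2732, 0.096]
tcp_rot: [-0.707, -0.0, 0.0, 0.707]
contact_force: [-0.5, 0.7, 0.6]
opening: 0.0001
```

Request:
{"api": "move_arm", "payload": {
  "rows": [
    [[0,0,0.03],[0,0,0]],
    [[0,0,0.05],[0,0,0]],
    [[0,0,0.05],[0,0,0]]
  ]
}}

```text
t: 5.92
eef_pos: [0.4091, -0.268, 0.0961]
tcp_rot: [-0.707, -0.0, 0.0, 0.707]
contact_force: [-0.1, -0.0, -0.4]
opening: -0.0
```

Request:
{"api": "move_arm", "payload": {
  "rows": [
    [[0,0,0.03],[0,0,0]],
    [[0,0,0.03],[0,0,0]]
  ]
}}

```text
t: 6.08
eef_pos: [0.4091, -0.2671, 0.0963]
tcp_rot: [0.708, -0.0, -0.0, -0.706]
contact_force: [-1.9, -11.2, -5.4]
opening: 0.0001
```

Run:
```python
from h import *
t=snapshot("top");s=snapshot("scene")
cv2.imwrite("pics/g1.png",np.hstack([cv2.resize(t[225:275,355:445],None,fx=4,fy=4,interpolation=2),cv2.resize(s[105:155,270:360],None,fx=4,fy=4,interpolation=2)])[...,::-1])
a,b=[cv2.imread(f"pics/w{i}.png") for i in(1,2)]
cv2.imwrite("pics/w12.png",np.vstack([a,b])[:, :][::1])
cv2.imwrite("pics/w12.png",cv2.resize(np.vstack([a,b]),(480,600)))
```

```text
(no output)
```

View pics/g1.png

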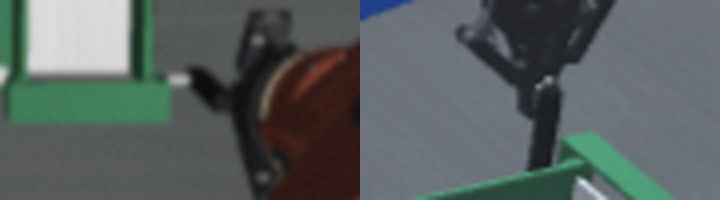

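View pics/w12.png

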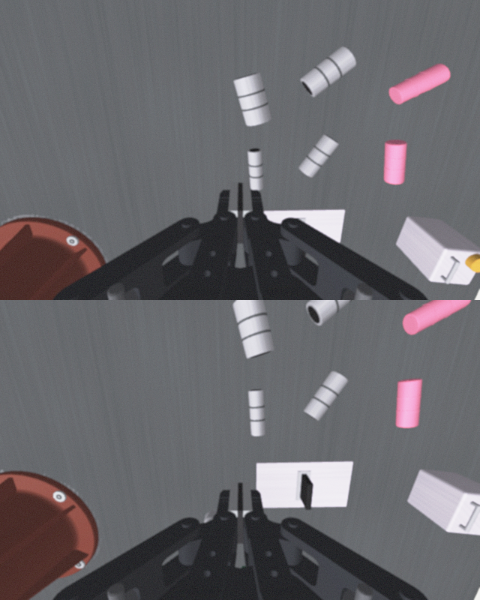

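```bash
cat >> h.py <<'E'
from scipy.optimize import fsolve
def sleeves(im,C,vmin=115,amin=150,amax=9000,pr=True):
    h=cv2.cvtColor(im,cv2.COLOR_BGR2HSV).astype(int); out=[]
    m=((h[...,2]>vmin)&(h[...,1]<40)).astype(np.uint8)
    m=cv2.morphologyEx(m,cv2.MORPH_CLOSE,cv2.getStructuringElement(2,(7,7)))
    for b in blobs(m,amin,amax):
        if b.min()<2 or b[:,0].max()>637 or b[:,1].max()>397: continue
        b=cv2.convexHull(b)[:,0]
        r=.018
        for _ in range(3):
            q=plane(C,b,r)[:,:2]; (cx,cy),(w,l),a=cv2.minAreaRect((q*1000).astype(np.float32))
            bp=cv2.boxPoints(((cx,cy),(w,l),a))/1000; e=[bp[1]-bp[0],bp[2]-bp[1]]; e=max(e,key=np.linalg.norm); ax=e/np.linalg.norm(e)
            if ax[0]<0: ax=-ax
            n=np.array([-ax[1],ax[0]]); s=q@n; c=C[4]; cs=c[:2]@n
            def f(v):  # v: centre s, radius; tangent rays
                o=[]
                for se in(s.min(),s.max()):
                    d=np.array([se-cs,r-c[2]]);d/=np.linalg.norm(d); k=np.array([v[0]-cs,v[1]-c[2]]); o.append(d[0]*k[1]-d[1]*k[0])
                return [o[0]+v[1]*np.sign(-o[0])*-1 if 0 else abs(o[0])-v[1],abs(o[1])-v[1]]
            v=fsolve(f,[s.mean(),.018]); r=v[1]
        u=q@ax; ce=v[0]*n+u.mean()*ax
        out.append((ce,np.arctan2(ax[1],ax[0]),r,np.ptp(u)))
        if pr: print('c',ce.round(4),'head',round(out[-1][1],3),'dia',round(2000*r,1),'len',round(1000*np.ptp(u)),'px',b.mean(0).round())
    return out
E
python3 - <<'E'
from h import *
for n in("w1","w2"):
    print(n); im,C=wload(n); sleeves(im,C)
print("top"); t=cv2.imread("pics/top0.png"); sleeves(t,cam("top"),105,60,1500)
im,C=wload("w1"); print(im[125:150:3,330,2],im[80:130:4,250])
E
```

```text
w1
c [0.7629 0.2023] head -1.551 dia 17.9 len 40 px [579. 244.]
c [0.0626 0.2242] head 1.568 dia 35.0 len 86 px [ 52. 230.]
c [0.2397 0.7327] head -1.538 dia 441.6 len 162 px [591. 211.]
c [0.2431 0.5376] head -1.537 dia 444.0 len 145 px [601. 149.]
c [0.5792 0.571 ] head 1.492 dia 437.6 len 122 px [ 12. 140.]
c [0.5401 0.3926] head 0.181 dia 64.3 len 98 px [439.  89.]
c [0.152  0.2675] head 1.542 dia 83.1 len 410 px [ 90. 187.]
w2
c [ 0.8124 -0.1046] head -0.398 dia 42.9 len 59 px [576. 370.]
c [0.6499 0.0131] head -0.578 dia 78.1 len 148 px [490. 316.]
c [0.0749 0.0738] head 0.002 dia 17.7 len 24 px [ 79. 262.]
c [0.161  0.2291] head 1.505 dia 20.1 len 56 px [113. 150.]
c [0.5434 0.2596] head 0.925 dia 37.6 len 94 px [434. 126.]
c [0.1152 0.2466] head -1.514 dia 37.8 len 127 px [ 68. 135.]
c [0.7121 0.2483] head 1.437 dia 38.1 len 162 px [575. 133.]
top
c [-0.0035 -0.6472] head 1.167 dia 14.4 len 67 px [542. 391.]
c [ 0.3359 -0.6876] head 1.564 dia 20.4 len 42 px [549. 272.]
c [0.3513 0.0236] head 1.564 dia 29.3 len 33 px [310. 268.]
c [ 0.4154 -0.2893] head 1.564 dia 14.9 len 75 px [414. 245.]
c [0.4334 0.2313] head -1.488 dia 26.0 len 75 px [241. 241.]
c [0.4232 0.3582] head -1.287 dia 42.3 len 80 px [198. 244.]
c [ 0.4425 -0.6749] head 0.035 dia 39.5 len 176 px [545. 236.]
c [0.5432 0.2646] head 1.02 dia 30.4 len 78 px [230. 205.]
c [0.5458 0.3999] head 0.681 dia 37.0 len 81 px [184. 205.]
c [ 0.6346 -0.3676] head -0.61 dia 41.1 len 192 px [438. 172.]
c [0.7629 0.0932] head -0.11 dia 83.2 len 99 px [288. 131.]
[192 181 230 228 229 230 231 141 224] [[111 104 104]
 [109 102 102]
 [111 108 107]
 [111 108 105]
 [114 112 104]
 [116 114 110]
 [114 110 110]
 [112 107 106]
 [112 108 106]
 [113 109 107]
 [115 111 108]
 [112 107 107]
 [114 109 107]]
```

Run:
```python
from h import *
for v in (135,155):
  for n in("w1","w2"):
    print(n,v); im,C=wload(n); 
    for c,hd,r,l in sleeves(im,C,v,pr=False):
        if .05<l<.12 and .008<r<.03 and .38<c[0]<.62 and c[1]>.15: print(c.round(4),round(hd,3),round(2000*r,1),round(l*1000))
```

```text
w1 135
[0.4378 0.2176] -1.484 23.2 76
[0.5418 0.253 ] 1.01 29.5 76
[0.4294 0.3479] -1.298 40.9 77
[0.5488 0.3983] 0.679 35.4 81
w2 135
[0.4378 0.2187] -1.495 23.3 75
[0.5447 0.2584] 1.014 29.2 76
w1 155
[0.4363 0.2219] -1.51 20.9 75
[0.5434 0.2539] 1.017 27.2 75
[0.4289 0.3429] -1.288 35.4 77
[0.5518 0.4009] 0.686 34.0 80
w2 155
[0.437  0.2244] -1.488 20.9 75
[0.5467 0.261 ] 1.015 27.4 76
```

Request:
{"api": "move_arm", "payload": {
  "rows": [
    [[0,0,-0.2],[0,0,0]],
    [[0,-0.5,-0.4],[0,0,0]],
    [[0,-1,-0.4],[0,0,0]],
    [[0,-1,-0.4],[0,0,0]],
    [[0,-1,-0.4],[0,0,0]]
  ],
  "claw": 80
}}

```text
t: 6.6
eef_pos: [0.4106, -0.3075, 0.2017]
tcp_rot: [0.709, 0.002, 0.002, -0.705]
contact_force: [0.6, -0.1, 0.8]
opening: 0.0605
```

Request:
{"api": "move_arm", "payload": {
  "rows": [
    [[0,-0.4,1],[0,0,0]],
    [[0,-0.4,1],[0,0,0]],
    [[0,-0.4,1],[0,0,0]]
  ]
}}

```text
t: 6.85
eef_pos: [0.4088, -0.2028, 0.2372]
tcp_rot: [-0.707, -0.0, 0.0, 0.708]
contact_force: [1.0, 0.4, 0.7]
opening: 0.0799
```

Request:
{"api": "move_arm", "payload": {
  "rows": [
    [[0.1,0,1],[0,0,0]],
    [[0.1,0,1],[0,0,0]],
    [[0.1,0,1],[0,0,0]]
  ]
}}

```text
t: 7.1
eef_pos: [0.4187, -0.1015, 0.2363]
tcp_rot: [-0.707, -0.001, 0.001, 0.708]
contact_force: [0.5, -0.2, 0.9]
opening: 0.0799
```

Request:
{"api": "move_arm", "payload": {
  "rows": [
    [[0.1,0,1],[0,0,0]],
    [[0.1,0,1],[0,0,0]],
    [[0.1,0,1],[0,0,0]]
  ]
}}

```text
t: 7.35
eef_pos: [0.4284, -0.0015, 0.236]
tcp_rot: [-0.706, -0.001, 0.001, 0.708]
contact_force: [1.2, -0.4, 0.4]
opening: 0.0802
```

Request:
{"api": "move_arm", "payload": {
  "rows": [
    [[0.1,0,1],[0,0,0]],
    [[0.1,0,1],[0,0,0]],
    [[0.1,0,1],[0,0,0]]
  ]
}}

```text
t: 7.6
eef_pos: [0.4382, 0.0985, 0.2358]
tcp_rot: [-0.707, -0.001, 0.001, 0.708]
contact_force: [-0.3, -1.1, 0.3]
opening: 0.0802
```

Request:
{"api": "move_arm", "payload": {
  "rows": [
    [[0.1,0,1],[0,0,0]],
    [[0.1,0,1],[0,0,0]],
    [[0.1,0,1],[0,0,0]],
    [[0.1,0,1],[0,0,0]]
  ]
}}

```text
t: 7.93
eef_pos: [0.448, 0.1979, 0.2354]
tcp_rot: [-0.707, -0.001, 0.002, 0.707]
contact_force: [0.8, -0.8, -0.4]
opening: 0.0801
```

Run:
```python
from h import *
im,o=wsnap("w3"); C=cam("wrist",o); print(o["eef_pos"])
for v in (135,150):
    for c,hd,r,l in sleeves(im[...,::-1],C,v,pr=False):
        if .05<l<.12 and .008<r<.03 and .38<c[0]<.62 and c[1]>.15: print(c.round(4),round(hd,3),round(2000*r,1),round(l*1000))
```

```text
[0.44798941 0.19794428 0.23544932]
[0.4371 0.223 ] -1.488 22.5 75
[0.5445 0.2587] 1.013 28.7 76
[0.4356 0.223 ] -1.517 20.4 75
[0.5466 0.2618] 1.017 27.4 75
```

Request:
{"api": "move_arm", "payload": {
  "rows": [
    [[-0.2,0,0.72],[0,0,0]],
    [[-0.2,0,0.72],[0,0,0]],
    [[-0.2,0,0.72],[0,0,0]],
    [[-0.2,0,0.72],[0,0,0]]
  ]
}}

```text
t: 8.32
eef_pos: [0.4282, 0.2667, 0.2359]
tcp_rot: [0.707, 0.001, -0.001, -0.707]
contact_force: [-0.1, -0.5, 0.6]
opening: 0.0801
```

```bash
cat >> h.py <<'E'
def look(name,near,v=138):
    im,o=wsnap(name); C=cam("wrist",o); best=None
    for c,hd,r,l in sleeves(im[...,::-1],C,v,pr=False):
        if .04<l<.12 and .007<r<.03 and np.linalg.norm(c-near)<.05: print(c.round(4),round(hd,3),round(2000*r,1),round(l*1000)); best=(c,hd,r)
    print('tcp',np.round(o["eef_pos"],4),'cam',C[4].round(3)); return best
E
python3 - <<'E'
from h import *
b=look("w4",[.428,.35]); c,hd,r=b
p,q=np.array([*c,.12]),Rt(hd+np.pi/2)
go(p,q)
E
```

```text
[0.4274 0.3532] -1.282 39.1 77
tcp [0.4282 0.2667 0.2359] cam [0.429 0.347 0.379]
shift [-0.01, 1.159, 0.873] turn [0.0, -0.274, -0.001]
```

Request:
{"api": "move_arm", "payload": {
  "rows": [
    [[-0.01,0.3,0.87],[0,-0.275,0]],
    [[-0.01,0.6,0.87],[0,-0.275,0]],
    [[-0.01,0.9,0.87],[0,-0.275,0]],
    [[-0.01,0.9,0.87],[0,-0.275,0]],
    [[-0.01,0.9,0.87],[0,-0.275,0]]
  ]
}}

```text
t: 8.78
eef_pos: [0.4262, 0.3518, 0.1429]
tcp_rot: [0.701, 0.099, -0.103, -0.699]
contact_force: [-0.0, -0.5, 0.0]
opening: 0.08
```

Request:
{"api": "move_arm", "payload": {
  "rows": [
    [[0,0.35,0],[0,0,0]],
    [[0,0.7,0],[0,0,0]],
    [[0,1,0],[0,0,0]],
    [[0,1,0],[0,0,0]]
  ]
}}

```text
t: 9.12
eef_pos: [0.4259, 0.3505, 0.0425]
tcp_rot: [0.701, 0.098, -0.103, -0.699]
contact_force: [-1.4, -0.9, -0.8]
opening: 0.0801
```

Run:
```python
from h import *
go([.4274,.3532,.004],Rt(-1.282+np.pi/2))
print(get_obs()["eef_pos"])
```

```text
shift [0.024, 0.385, 0.023] turn [0.001, -0.003, -0.006]
[0.42592557 0.35046522 0.04250411]
```

Request:
{"api": "move_arm", "payload": {
  "rows": [
    [[0.02,0.2,0.02],[0,0,0]],
    [[0.02,0.38,0.02],[0,0,0]],
    [[0.02,0.38,0.02],[0,0,0]]
  ]
}}

```text
t: 9.37
eef_pos: [0.4294, 0.3546, 0.0084]
tcp_rot: [0.7, 0.1, -0.101, -0.7]
contact_force: [0.0, -1.2, -0.2]
opening: 0.0796
```

Request:
{"api": "move_arm", "payload": {
  "rows": [
    [[0,0,0],[0,0,0]],
    [[0,0,0],[0,0,0]],
    [[0,0,0],[0,0,0]],
    [[0,0,0],[0,0,0]],
    [[0,0,0],[0,0,0]],
    [[0,0,0],[0,0,0]]
  ],
  "claw": 30,
  "grip_force": 60
}}

```text
t: 9.87
eef_pos: [0.4306, 0.3564, 0.011]
tcp_rot: [-0.7, -0.103, 0.101, 0.7]
contact_force: [-1.7, -1.3, 8.9]
opening: 0.0397
```

Request:
{"api": "move_arm", "payload": {
  "rows": [
    [[0,-0.4,0],[0,0,0]],
    [[0,-0.8,0],[0,0,0]],
    [[0,-1,0],[0,0,0]],
    [[0,-1,0],[0,0,0]]
  ]
}}

```text
t: 10.2
eef_pos: [0.4322, 0.3575, 0.1153]
tcp_rot: [-0.699, -0.105, 0.099, 0.701]
contact_force: [-0.0, 0.9, -2.3]
opening: 0.0398
```

Run:
```python
from h import *
o=get_obs();print(o["opening"],o["contact_force"])
p,q=go(np.array(o["eef_pos"])+[0,0,.11],Rt(FY))
go([*tr(205,0,0)[:2],.21],q,(p,q)); print(p)
```

```text
0.03977669122995234 [-0.04546163  0.94543522 -2.27217684]
shift [0.01, -1.1, 0.002] turn [-0.003, 0.283, 0.009]
shift [2.025, 0.153, -5.205] turn [0.0, 0.0, 0.0]
[0.43219882 0.35753663 0.22525455]
```

Request:
{"api": "move_arm", "payload": {
  "rows": [
    [[0,-0.4,0],[0,0.283,0]],
    [[0,-0.8,0],[0,0.283,0]],
    [[0,-1,0],[0,0.283,0]],
    [[0,-1,0],[0,0.283,0]]
  ]
}}

```text
t: 10.53
eef_pos: [0.431, 0.3569, 0.2137]
tcp_rot: [-0.706, 0.001, -0.006, 0.708]
contact_force: [0.4, 0.5, -1.7]
opening: 0.0396
```

Request:
{"api": "move_arm", "payload": {
  "rows": [
    [[0.4,0,-1],[0,0,0]],
    [[0.4,0,-1],[0,0,0]],
    [[0.4,0,-1],[0,0,0]]
  ]
}}

```text
t: 10.78
eef_pos: [0.4685, 0.2531, 0.2067]
tcp_rot: [0.708, -0.003, 0.002, -0.707]
contact_force: [0.3, 0.4, -2.5]
opening: 0.04
```

Request:
{"api": "move_arm", "payload": {
  "rows": [
    [[0.4,0,-1],[0,0,0]],
    [[0.4,0,-1],[0,0,0]],
    [[0.4,0,-1],[0,0,0]]
  ]
}}

```text
t: 11.03
eef_pos: [0.5079, 0.152, 0.2066]
tcp_rot: [0.707, -0.003, 0.002, -0.707]
contact_force: [-0.1, 0.6, -1.6]
opening: 0.0401
```

Request:
{"api": "move_arm", "payload": {
  "rows": [
    [[0.4,0,-1],[0,0,0]],
    [[0.4,0,-1],[0,0,0]],
    [[0.4,0,-1],[0,0,0]]
  ]
}}

```text
t: 11.28
eef_pos: [0.5471, 0.0515, 0.2065]
tcp_rot: [0.707, -0.003, 0.002, -0.707]
contact_force: [0.1, 0.2, -2.0]
opening: 0.0401
```

Request:
{"api": "move_arm", "payload": {
  "rows": [
    [[0.4,0,-1],[0,0,0]],
    [[0.4,0,-1],[0,0,0]],
    [[0.4,0,-1],[0,0,0]]
  ]
}}

```text
t: 11.53
eef_pos: [0.5863, -0.0489, 0.2062]
tcp_rot: [0.707, -0.004, 0.002, -0.707]
contact_force: [0.2, 0.2, -2.3]
opening: 0.0399
```

Request:
{"api": "move_arm", "payload": {
  "rows": [
    [[0.4,0,-1],[0,0,0]],
    [[0.4,0,-1],[0,0,0]],
    [[0.4,0,-1],[0,0,0]],
    [[0.4,0,-1],[0,0,0]]
  ]
}}

```text
t: 11.87
eef_pos: [0.6254, -0.1504, 0.2053]
tcp_rot: [0.707, -0.005, 0.003, -0.707]
contact_force: [2.1, 1.0, -1.8]
opening: 0.0398
```

Run:
```python
from h import *
im,o=wsnap("w5");print(o["opening"],o["eef_pos"])
p=tr(205,0,0)
print(p);go([p[0],p[1],p[2]+.011+.04],Rt(FY))
t=snapshot("top")
cv2.imwrite("pics/w5b.png",np.hstack([im[...,::-1][:,120:520],cv2.resize(t[140:262,330:430],None,fx=3.28,fy=3.28,interpolation=2)[:400,:,::-1]]))
```

```text
0.039770380369807345 [ 0.62544947 -0.15042683  0.20534468]
[ 0.63056248 -0.16461493  0.07569217]
shift [0.061, 0.789, -0.167] turn [-0.001, -0.002, -0.003]
```

View pics/w5b.png

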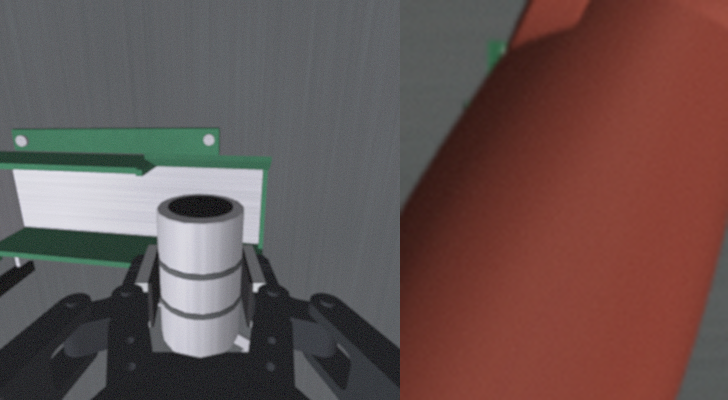

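Run:
```python
from h import *
im,C=wload("w5"); import json; o=json.load(open("pics/w5.json")); Q=R.from_quat(o["tcp_rot"])
for off in (-.006,0,.006):
    print(off,[proj(C,np.array(o["eef_pos"])+Q.apply([0,y,.036+off]))[0].round(0).tolist() for y in(-.031,.011)])
```

```text
-0.006 [[317.0, 229.0], [318.0, 197.0]]
0 [[317.0, 215.0], [318.0, 187.0]]
0.006 [[317.0, 201.0], [318.0, 176.0]]
```

Request:
{"api": "move_arm", "payload": {
  "rows": [
    [[0.06,0,-0.16],[0,0,0]],
    [[0.06,0.3,-0.16],[0,0,0]],
    [[0.06,0.6,-0.16],[0,0,0]],
    [[0.06,0.78,-0.16],[0,0,0]],
    [[0.06,0.78,-0.16],[0,0,0]]
  ]
}}

```text
t: 12.38
eef_pos: [0.6281, -0.1589, 0.1244]
tcp_rot: [-0.706, 0.005, 0.001, 0.709]
contact_force: [-0.8, 0.3, -3.2]
opening: 0.04
```

Request:
{"api": "move_arm", "payload": {
  "rows": [
    [[0.03,0.12,0],[0,0,0]],
    [[0.03,0.24,0],[0,0,0]],
    [[0.03,0.34,0],[0,0,0]],
    [[0.03,0.34,0],[0,0,0]]
  ]
}}

```text
t: 12.72
eef_pos: [0.6333, -0.1609, 0.0941]
tcp_rot: [-0.707, 0.003, -0.002, 0.708]
contact_force: [-0.4, 0.7, -2.8]
opening: 0.0398
```

Request:
{"api": "move_arm", "payload": {
  "rows": [
    [[0,0,0],[0,0,0]],
    [[0,0,0],[0,0,0]],
    [[0,0,0],[0,0,0]]
  ],
  "claw": 60
}}

```text
t: 12.97
eef_pos: [0.6348, -0.1619, 0.0977]
tcp_rot: [0.707, -0.002, 0.003, -0.707]
contact_force: [-0.8, -0.5, -0.3]
opening: 0.0595
```

Request:
{"api": "move_arm", "payload": {
  "rows": [
    [[0,-0.25,0],[0,0,0]],
    [[0,-0.5,0],[0,0,0]],
    [[0,-1,0],[0,0,0]],
    [[0,-1,0],[0,0,0]]
  ]
}}

```text
t: 13.3
eef_pos: [0.6364, -0.1627, 0.2045]
tcp_rot: [0.708, 0.0, 0.006, -0.706]
contact_force: [1.0, -0.5, 1.8]
opening: 0.0599
```

Run:
```python
from h import *
im,o=wsnap("w6")
t=snapshot("top");s=snapshot("scene")
cv2.imwrite("pics/w6b.png",np.hstack([im[...,::-1][:,120:520],cv2.resize(s[100:230,220:360],None,fx=2.86,fy=3.08,interpolation=2)[:400,:,::-1]]))
print(o["eef_pos"])
```

```text
[ 0.6363865  -0.16271477  0.20448992]
```

View pics/w6b.png

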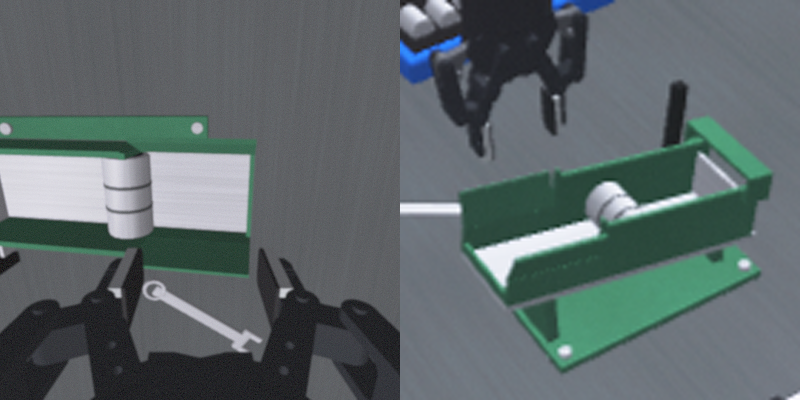

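Request:
{"api": "move_arm", "payload": {
  "rows": [
    [[-0.17,-0.1,0.97],[0,0,0]],
    [[-0.17,-0.1,0.97],[0,0,0]],
    [[-0.17,-0.1,0.97],[0,0,0]]
  ],
  "claw": 78
}}

```text
t: 13.7
eef_pos: [0.6168, -0.0606, 0.2061]
tcp_rot: [-0.706, 0.002, -0.002, 0.708]
contact_force: [0.0, -0.3, 0.3]
opening: 0.0778
```

Request:
{"api": "move_arm", "payload": {
  "rows": [
    [[-0.17,-0.1,0.97],[0,0,0]],
    [[-0.17,-0.1,0.97],[0,0,0]],
    [[-0.17,-0.1,0.97],[0,0,0]]
  ]
}}

```text
t: 13.95
eef_pos: [0.6005, 0.0369, 0.2164]
tcp_rot: [-0.707, 0.002, -0.002, 0.708]
contact_force: [-0.7, 0.5, -0.4]
opening: 0.078
```

Request:
{"api": "move_arm", "payload": {
  "rows": [
    [[-0.17,-0.1,0.97],[0,0,0]],
    [[-0.17,-0.1,0.97],[0,0,0]],
    [[-0.17,-0.1,0.97],[0,0,0]]
  ]
}}

```text
t: 14.2
eef_pos: [0.5842, 0.1338, 0.2264]
tcp_rot: [-0.707, 0.002, -0.002, 0.708]
contact_force: [0.1, -0.6, 0.1]
opening: 0.0779
```

Request:
{"api": "move_arm", "payload": {
  "rows": [
    [[-0.17,0,0.97],[0,0,0]],
    [[-0.17,0,0.97],[0,0,0]],
    [[-0.17,0,0.97],[0,0,0]]
  ]
}}

```text
t: 14.45
eef_pos: [0.5677, 0.2309, 0.2256]
tcp_rot: [-0.707, 0.002, -0.001, 0.707]
contact_force: [-0.7, -0.1, -0.5]
opening: 0.0777
```

Request:
{"api": "move_arm", "payload": {
  "rows": [
    [[-0.17,0,0.97],[0,0,0]],
    [[-0.17,0,0.97],[0,0,0]],
    [[-0.17,0,0.97],[0,0,0]],
    [[-0.17,0,0.97],[0,0,0]],
    [[-0.17,0,0.97],[0,0,0]]
  ]
}}

```text
t: 14.87
eef_pos: [0.5526, 0.3243, 0.2254]
tcp_rot: [0.707, -0.002, 0.002, -0.707]
contact_force: [-0.6, -0.8, -0.4]
opening: 0.078
```

Run:
```python
from h import *
b=look("w7",[.549,.399]); c,hd,r=b; look("w7b",[.54,.26])
o=get_obs(); print(o["joint_pos"])
go([*c,.12],R.from_quat(o["tcp_rot"])); go([*c,.12],Rt(hd+np.pi/2));
```

```text
[0.5432 0.3945] 0.673 34.3 77
tcp [0.5526 0.3243 0.2254] cam [0.554 0.405 0.368]
[0.5371 0.2468] 1.011 28.5 78
tcp [0.553  0.3234 0.2257] cam [0.555 0.404 0.368]
[ 3.24834803e-01  2.30166897e-01  2.26273063e-01  1.56744365e+00
 -4.37791357e-04  1.90405278e+00]
shift [-0.106, 1.058, 0.716] turn [0.0, 0.0, 0.0]
shift [-0.106, 1.058, 0.716] turn [-0.0, -2.151, -0.001]
```

Request:
{"api": "move_arm", "payload": {
  "rows": [
    [[-0.1,0.6,0.71],[0,0.85,0]],
    [[-0.1,0.6,0.71],[0,0.85,0]],
    [[-0.1,0.6,0.71],[0,0.85,0]],
    [[-0.1,0.6,0.71],[0,0.85,0]],
    [[-0.1,0.6,0.71],[0,0.85,0]],
    [[-0.1,0.6,0.71],[0,0.85,0]],
    [[-0.1,0.6,0.71],[0,0.85,0]],
    [[-0.1,0.6,0.71],[0,0.85,0]]
  ]
}}

```text
t: 15.63
eef_pos: [0.5442, 0.3935, 0.1663]
tcp_rot: [0.636, -0.309, 0.309, -0.636]
contact_force: [-0.0, -0.7, -0.4]
opening: 0.0781
```

Request:
{"api": "move_arm", "payload": {
  "rows": [
    [[0,0.35,0],[0,0,0]],
    [[0,0.7,0],[0,0,0]],
    [[0,1,0],[0,0,0]],
    [[0,1,0],[0,0,0]],
    [[0,1,0],[0,0,0]]
  ]
}}

```text
t: 16.05
eef_pos: [0.5426, 0.3936, 0.0651]
tcp_rot: [0.638, -0.307, 0.306, -0.636]
contact_force: [1.2, -0.6, -0.7]
opening: 0.078
```

Run:
```python
from h import *
o=get_obs(); print(o["joint_pos"],o["eef_pos"])
go([.5432,.3945,0],Rt(.673-np.pi/2))
```

```text
[ 4.33095161e-01  3.54503307e-01  8.01140326e-02  1.29993367e+00
 -6.93323533e-05  2.90048418e+00] [0.54256163 0.39362543 0.06508018]
shift [-0.002, 0.651, 0.013] turn [0.003, 0.001, -0.001]
```

Request:
{"api": "move_arm", "payload": {
  "rows": [
    [[0,0.3,0.01],[0,0,0]],
    [[0,0.6,0.01],[0,0,0]],
    [[0,0.63,0.01],[0,0,0]],
    [[0,0.63,0.01],[0,0,0]],
    [[0,0.63,0.01],[0,0,0]]
  ]
}}

```text
t: 16.47
eef_pos: [0.5457, 0.3962, 0.0064]
tcp_rot: [-0.636, 0.306, -0.307, 0.638]
contact_force: [-0.1, 0.6, 0.4]
opening: 0.0783
```

Request:
{"api": "move_arm", "payload": {
  "rows": [
    [[0,0,0],[0,0,0]],
    [[0,0,0],[0,0,0]],
    [[0,0,0],[0,0,0]],
    [[0,0,0],[0,0,0]],
    [[0,0,0],[0,0,0]],
    [[0,0,0],[0,0,0]]
  ],
  "claw": 25
}}

```text
t: 16.97
eef_pos: [0.545, 0.3962, 0.005]
tcp_rot: [-0.636, 0.306, -0.307, 0.638]
contact_force: [-1.6, -0.7, 7.0]
opening: 0.034
```

Request:
{"api": "move_arm", "payload": {
  "rows": [
    [[0,0,0],[0,0,0]],
    [[0,0.07,0],[0,0,0]],
    [[0,0.07,0],[0,0,0]],
    [[0,0.07,0],[0,0,0]]
  ],
  "claw": 42
}}

```text
t: 17.3
eef_pos: [0.5454, 0.3963, -0.0017]
tcp_rot: [-0.636, 0.306, -0.307, 0.638]
contact_force: [-1.8, -0.5, 15.2]
opening: 0.042
```

Request:
{"api": "move_arm", "payload": {
  "rows": [
    [[0,0,0],[0,0,0]],
    [[0,0,0],[0,0,0]],
    [[0,0,0],[0,0,0]],
    [[0,0,0],[0,0,0]]
  ],
  "claw": 25
}}

```text
t: 17.63
eef_pos: [0.546, 0.3968, -0.0007]
tcp_rot: [-0.636, 0.306, -0.308, 0.638]
contact_force: [-2.8, -0.7, 19.3]
opening: 0.0345
```

Request:
{"api": "move_arm", "payload": {
  "rows": [
    [[0,-0.4,0],[0,0,0]],
    [[0,-0.8,0],[0,0,0]],
    [[0,-1,0],[0,0,0]],
    [[0,-1,0],[0,0,0]]
  ]
}}

```text
t: 17.97
eef_pos: [0.5469, 0.397, 0.1021]
tcp_rot: [-0.635, 0.305, -0.309, 0.639]
contact_force: [0.5, 0.2, -1.1]
opening: 0.0342
```

Request:
{"api": "move_arm", "payload": {
  "rows": [
    [[0,-0.4,0],[0,-0.85,0]],
    [[0,-0.8,0],[0,-0.85,0]],
    [[0,-1,0],[0,-0.85,0]],
    [[0,-1,0],[0,-0.85,0]],
    [[0,-1,0],[0,-0.85,0]],
    [[0,-1,0],[0,-0.85,0]],
    [[0,-1,0],[0,-0.85,0]],
    [[0,-1,0],[0,-0.85,0]]
  ]
}}

```text
t: 18.63
eef_pos: [0.5437, 0.3955, 0.1942]
tcp_rot: [0.707, -0.001, -0.0, -0.707]
contact_force: [0.6, -0.7, -1.8]
opening: 0.0341
```

```bash
cat >> h.py <<'E'
def held(name,r,bot):
    """bot: tool-y of the sleeve's lowest line (+ = beyond TCP); prints rim rows for axial offsets"""
    im,o=wsnap(name); C=cam("wrist",o); Q=R.from_quat(o["tcp_rot"]); print('open',o["opening"],o["contact_force"],np.round(o["eef_pos"],4))
    for off in (-.008,-.004,0,.004,.008):
        print(off,[proj(C,np.array(o["eef_pos"])+Q.apply([0,y,.036+off]))[0].round(0).tolist() for y in(bot-2*r,bot)])
    h=cv2.cvtColor(im,cv2.COLOR_RGB2HSV)[100:300,312:328].astype(int); print('V rows 130+2k',h[30:160:2,:,2].mean(1).round().astype(int).tolist())
E
python3 - <<'E'
from h import *
held("w8",.018,0)
o=get_obs();go([*tr(205,0,0)[:2],.2],Rt(FY))
E
```

```text
open 0.03413781492246016 [ 0.63368264 -0.69416784 -1.81582782] [0.5437 0.3955 0.1942]
-0.008 [[317.0, 239.0], [317.0, 208.0]]
-0.004 [[317.0, 230.0], [317.0, 200.0]]
0 [[317.0, 220.0], [317.0, 193.0]]
0.004 [[317.0, 211.0], [317.0, 185.0]]
0.008 [[317.0, 201.0], [317.0, 177.0]]
V rows 130+2k [112, 113, 111, 112, 112, 112, 112, 113, 112, 113, 113, 112, 112, 111, 113, 113, 112, 112, 112, 112, 112, 112, 112, 112, 112, 111, 112, 112, 113, 112, 111, 112, 112, 112, 112, 111, 112, 112, 113, 111, 82, 33, 32, 33, 31, 33, 31, 34, 33, 32, 33, 50, 97, 106, 145, 216, 224, 225, 225, 224, 225, 224, 225, 224, 224]
shift [0.91, -0.052, -5.595] turn [0.001, 0.001, -0.002]
```

Request:
{"api": "move_arm", "payload": {
  "rows": [
    [[0.145,0,-0.92],[0,0,0]],
    [[0.145,0,-0.92],[0,0,0]],
    [[0.145,0,-0.92],[0,0,0]]
  ]
}}

```text
t: 18.93
eef_pos: [0.5585, 0.2992, 0.1951]
tcp_rot: [0.708, -0.006, 0.005, -0.706]
contact_force: [-0.8, -0.1, -1.7]
opening: 0.0344
```

Request:
{"api": "move_arm", "payload": {
  "rows": [
    [[0.145,0,-0.92],[0,0,0]],
    [[0.145,0,-0.92],[0,0,0]],
    [[0.145,0,-0.92],[0,0,0]]
  ]
}}

```text
t: 19.18
eef_pos: [0.5724, 0.2066, 0.1954]
tcp_rot: [0.708, -0.006, 0.005, -0.706]
contact_force: [0.3, -0.2, -1.9]
opening: 0.0346
```

Request:
{"api": "move_arm", "payload": {
  "rows": [
    [[0.145,0,-0.92],[0,0,0]],
    [[0.145,0,-0.92],[0,0,0]],
    [[0.145,0,-0.92],[0,0,0]]
  ]
}}

```text
t: 19.43
eef_pos: [0.5861, 0.1145, 0.1954]
tcp_rot: [0.708, -0.006, 0.005, -0.706]
contact_force: [-1.1, -0.5, -1.5]
opening: 0.0344
```

Request:
{"api": "move_arm", "payload": {
  "rows": [
    [[0.145,0,-0.92],[0,0,0]],
    [[0.145,0,-0.92],[0,0,0]],
    [[0.145,0,-0.92],[0,0,0]]
  ]
}}

```text
t: 19.68
eef_pos: [0.5998, 0.0224, 0.1954]
tcp_rot: [0.708, -0.005, 0.005, -0.707]
contact_force: [0.1, -0.6, -2.0]
opening: 0.0343
```

Request:
{"api": "move_arm", "payload": {
  "rows": [
    [[0.145,0,-0.92],[0,0,0]],
    [[0.145,0,-0.92],[0,0,0]],
    [[0.145,0,-0.92],[0,0,0]]
  ]
}}

```text
t: 19.93
eef_pos: [0.6135, -0.0699, 0.1952]
tcp_rot: [0.708, -0.005, 0.005, -0.707]
contact_force: [0.3, 0.5, -2.5]
opening: 0.0342
```

Request:
{"api": "move_arm", "payload": {
  "rows": [
    [[0.145,0,-0.92],[0,0,0]],
    [[0.145,0,-0.92],[0,0,0]],
    [[0.145,0,-0.92],[0,0,0]],
    [[0.145,0.3,-0.92],[0,0,0]],
    [[0.145,0.6,-0.92],[0,0,0]],
    [[0.145,0.6,-0.92],[0,0,0]]
  ]
}}

```text
t: 20.43
eef_pos: [0.6238, -0.1555, 0.1289]
tcp_rot: [-0.706, 0.007, -0.001, 0.709]
contact_force: [-1.7, 0.6, -4.2]
opening: 0.0344
```

Run:
```python
from h import *
p=tr(205,0,0); print(get_obs()["opening"],get_obs()["eef_pos"]);go([p[0]+.002,p[1]+.008,p[2]+.008],Rt(FY))
```

```text
0.03435552626640875 [ 0.62379074 -0.15554704  0.12893   ]
shift [0.092, 0.452, -0.012] turn [-0.004, -0.003, -0.008]
```

Request:
{"api": "move_arm", "payload": {
  "rows": [
    [[0.09,0.15,-0.01],[0,0,0]],
    [[0.09,0.3,-0.01],[0,0,0]],
    [[0.09,0.44,-0.01],[0,0,0]],
    [[0.09,0.44,-0.01],[0,0,0]],
    [[0.09,0.44,-0.01],[0,0,0]]
  ]
}}

```text
t: 20.85
eef_pos: [0.6354, -0.1574, 0.0921]
tcp_rot: [-0.707, 0.003, -0.002, 0.707]
contact_force: [0.3, -0.5, -0.8]
opening: 0.0345
```

Request:
{"api": "move_arm", "payload": {
  "rows": [
    [[0,0,0],[0,0,0]],
    [[0,0,0],[0,0,0]],
    [[0,0,0],[0,0,0]]
  ],
  "claw": 54
}}

```text
t: 21.1
eef_pos: [0.6366, -0.1583, 0.0939]
tcp_rot: [0.707, -0.002, 0.003, -0.707]
contact_force: [0.3, 1.1, 1.0]
opening: 0.0536
```

Request:
{"api": "move_arm", "payload": {
  "rows": [
    [[0,-0.25,0],[0,0,0]],
    [[0,-0.5,0],[0,0,0]],
    [[0,-1,0],[0,0,0]],
    [[0,-1,0],[0,0,0]]
  ]
}}

```text
t: 21.43
eef_pos: [0.6381, -0.159, 0.2004]
tcp_rot: [0.708, 0.0, 0.006, -0.706]
contact_force: [0.4, -0.3, 2.6]
opening: 0.0541
```

Run:
```python
from h import *
im,o=wsnap("w9")
s=snapshot("scene")
cv2.imwrite("pics/w9b.png",np.hstack([im[...,::-1][:,120:520],cv2.resize(s[100:230,220:360],None,fx=2.86,fy=3.08,interpolation=2)[:400,:,::-1]]))
print(o["eef_pos"])
go([.535,.18,.235],Rt(0))
```

```text
[ 0.63812145 -0.15896121  0.20036009]
shift [-1.053, -0.395, 3.38] turn [0.003, -0.007, 0.006]
```

View pics/w9b.png

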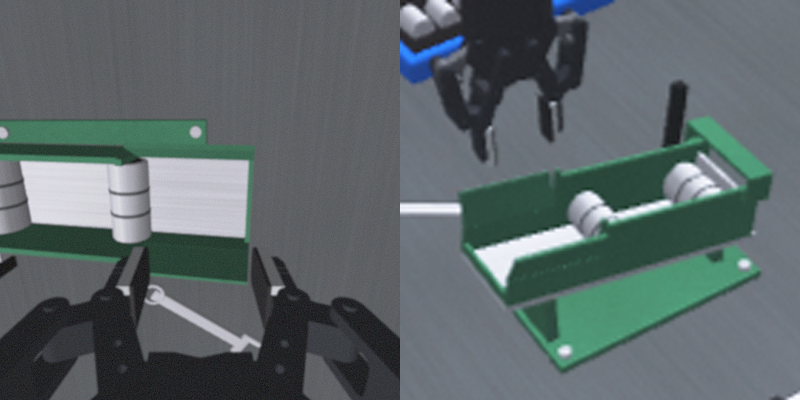

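Request:
{"api": "move_arm", "payload": {
  "rows": [
    [[-0.26,-0.1,0.85],[0,0,0]],
    [[-0.26,-0.1,0.85],[0,0,0]],
    [[-0.26,-0.1,0.85],[0,0,0]]
  ],
  "claw": 70
}}

```text
t: 21.78
eef_pos: [0.6093, -0.068, 0.2031]
tcp_rot: [-0.706, 0.002, -0.002, 0.708]
contact_force: [-1.3, 0.3, 0.4]
opening: 0.0703
```

Request:
{"api": "move_arm", "payload": {
  "rows": [
    [[-0.26,-0.1,0.85],[0,0,0]],
    [[-0.26,-0.1,0.85],[0,0,0]],
    [[-0.26,-0.1,0.85],[0,0,0]]
  ]
}}

```text
t: 22.03
eef_pos: [0.5837, 0.0174, 0.2133]
tcp_rot: [-0.707, 0.001, -0.002, 0.708]
contact_force: [-0.0, 0.6, -0.2]
opening: 0.0699
```

Request:
{"api": "move_arm", "payload": {
  "rows": [
    [[-0.26,-0.1,0.85],[0,0,0]],
    [[-0.26,-0.1,0.85],[0,0,0]],
    [[-0.26,-0.1,0.85],[0,0,0]]
  ]
}}

```text
t: 22.28
eef_pos: [0.5583, 0.1024, 0.2232]
tcp_rot: [-0.707, 0.001, -0.002, 0.708]
contact_force: [0.1, 0.5, 0.5]
opening: 0.0698
```

Request:
{"api": "move_arm", "payload": {
  "rows": [
    [[-0.26,0,0.85],[0,0,0]],
    [[-0.26,0,0.85],[0,0,0]],
    [[-0.26,0,0.85],[0,0,0]],
    [[-0.26,0,0.85],[0,0,0]],
    [[-0.26,0,0.85],[0,0,0]]
  ]
}}

```text
t: 22.7
eef_pos: [0.5347, 0.1826, 0.2221]
tcp_rot: [0.707, -0.002, 0.002, -0.707]
contact_force: [0.1, 0.6, 0.1]
opening: 0.0697
```

Run:
```python
from h import *
c,hd,r=look("w10",[.54,.255]); look("w10b",[.437,.22])
go([*c,.15],Rt(hd-np.pi/2))
```

```text
[0.5434 0.2587] 1.016 27.0 76
tcp [0.5347 0.1826 0.2221] cam [0.536 0.263 0.365]
[0.4343 0.2305] -1.495 19.6 75
tcp [0.5349 0.1819 0.222 ] cam [0.537 0.263 0.365]
shift [0.077, 0.72, 0.772] turn [0.0, 0.521, 0.0]
```

Request:
{"api": "move_arm", "payload": {
  "rows": [
    [[0.07,0.6,0.75],[0,0.52,0]],
    [[0.07,0.6,0.75],[0,0.52,0]],
    [[0.07,0.6,0.75],[0,0.52,0]],
    [[0.07,0.6,0.75],[0,0.52,0]],
    [[0.07,0.6,0.75],[0,0.52,0]],
    [[0.07,0.6,0.75],[0,0.52,0]]
  ]
}}

```text
t: 23.3
eef_pos: [0.5426, 0.2565, 0.1617]
tcp_rot: [0.68, -0.194, 0.194, -0.68]
contact_force: [-0.4, 0.1, -0.7]
opening: 0.0699
```

Request:
{"api": "move_arm", "payload": {
  "rows": [
    [[0,0.35,0],[0,0,0]],
    [[0,0.7,0],[0,0,0]],
    [[0,1,0],[0,0,0]],
    [[0,1,0],[0,0,0]],
    [[0,1,0],[0,0,0]]
  ]
}}

```text
t: 23.72
eef_pos: [0.5413, 0.2565, 0.0614]
tcp_rot: [0.681, -0.194, 0.192, -0.68]
contact_force: [0.4, -0.4, 0.6]
opening: 0.0703
```

Run:
```python
from h import *
o=get_obs(); print(o["eef_pos"])
q=Rt(1.016-np.pi/2); go(np.array([.5434,.2587,.002])+q.apply([0,0,-.004]),q)
```

```text
[0.54129538 0.25648964 0.06137613]
shift [0.008, 0.594, -0.009] turn [0.002, 0.002, -0.002]
```

Request:
{"api": "move_arm", "payload": {
  "rows": [
    [[0,0.3,-0.03],[0,0,0]],
    [[0,0.57,-0.03],[0,0,0]],
    [[0,0.57,-0.03],[0,0,0]],
    [[0,0.57,-0.03],[0,0,0]],
    [[0,0.57,-0.03],[0,0,0]]
  ]
}}

```text
t: 24.13
eef_pos: [0.5425, 0.2554, 0.0085]
tcp_rot: [-0.68, 0.192, -0.194, 0.681]
contact_force: [0.1, -0.7, 1.2]
opening: 0.0699
```

Request:
{"api": "move_arm", "payload": {
  "rows": [
    [[0,0,0],[0,0,0]],
    [[0,0,0],[0,0,0]],
    [[0,0,0],[0,0,0]],
    [[0,0,0],[0,0,0]],
    [[0,0,0],[0,0,0]],
    [[0,0,0],[0,0,0]]
  ],
  "claw": 20
}}

```text
t: 24.63
eef_pos: [0.5418, 0.2553, 0.007]
tcp_rot: [-0.68, 0.192, -0.194, 0.681]
contact_force: [0.3, 0.0, 6.6]
opening: 0.0279
```

Request:
{"api": "move_arm", "payload": {
  "rows": [
    [[0,-0.4,0],[0,0,0]],
    [[0,-0.8,0],[0,0,0]],
    [[0,-1,0],[0,0,0]],
    [[0,-1,0],[0,0,0]]
  ]
}}

```text
t: 24.97
eef_pos: [0.5437, 0.256, 0.1117]
tcp_rot: [-0.679, 0.19, -0.195, 0.682]
contact_force: [0.8, 0.7, -1.6]
opening: 0.0275
```

Request:
{"api": "move_arm", "payload": {
  "rows": [
    [[0,-0.4,0],[0,-0.52,0]],
    [[0,-0.8,0],[0,-0.52,0]],
    [[0,-1,0],[0,-0.52,0]],
    [[0,-1,0],[0,-0.52,0]],
    [[0,-1,0],[0,-0.52,0]],
    [[0,-1,0],[0,-0.52,0]],
    [[0,-1,0],[0,-0.52,0]]
  ]
}}

```text
t: 25.55
eef_pos: [0.5402, 0.2551, 0.2044]
tcp_rot: [0.707, -0.004, 0.003, -0.707]
contact_force: [-0.9, 0.9, -1.6]
opening: 0.0278
```

Run:
```python
from h import *
held("w11",.015,.002)
p=tr(205,0,0);go([*p[:2],.2],Rt(FY))
```

```text
open 0.027780712230269775 [-0.85400713  0.89859952 -1.64480159] [0.5402 0.2551 0.2044]
-0.008 [[317.0, 230.0], [317.0, 206.0]]
-0.004 [[317.0, 222.0], [317.0, 199.0]]
0 [[317.0, 213.0], [317.0, 191.0]]
0.004 [[317.0, 204.0], [317.0, 184.0]]
0.008 [[317.0, 194.0], [317.0, 176.0]]
V rows 130+2k [108, 110, 109, 109, 110, 109, 110, 110, 110, 110, 110, 109, 110, 110, 110, 110, 110, 109, 109, 110, 110, 110, 110, 109, 111, 110, 110, 110, 84, 35, 32, 32, 31, 30, 31, 68, 103, 173, 211, 213, 213, 212, 213, 212, 212, 211, 212, 212, 212, 212, 212, 211, 211, 211, 210, 210, 210, 210, 210, 210, 210, 202, 128, 109, 114]
shift [0.945, 0.044, -4.188] turn [0.0, -0.002, -0.001]
```

Request:
{"api": "move_arm", "payload": {
  "rows": [
    [[0.18,0,-0.84],[0,0,0]],
    [[0.18,0,-0.84],[0,0,0]],
    [[0.18,0,-0.84],[0,0,0]]
  ]
}}

```text
t: 25.85
eef_pos: [0.5589, 0.1659, 0.2045]
tcp_rot: [0.708, -0.005, 0.004, -0.706]
contact_force: [-0.9, 0.9, -1.2]
opening: 0.0276
```

Request:
{"api": "move_arm", "payload": {
  "rows": [
    [[0.18,0,-0.84],[0,0,0]],
    [[0.18,0,-0.84],[0,0,0]],
    [[0.18,0,-0.84],[0,0,0]]
  ]
}}

```text
t: 26.1
eef_pos: [0.5761, 0.0812, 0.2044]
tcp_rot: [0.708, -0.005, 0.005, -0.706]
contact_force: [0.2, 0.0, -1.5]
opening: 0.028
```

Request:
{"api": "move_arm", "payload": {
  "rows": [
    [[0.18,0,-0.84],[0,0,0]],
    [[0.18,0,-0.84],[0,0,0]],
    [[0.18,0,-0.84],[0,0,0]]
  ]
}}

```text
t: 26.35
eef_pos: [0.5934, -0.0031, 0.2043]
tcp_rot: [0.708, -0.005, 0.005, -0.706]
contact_force: [-0.6, 0.5, -1.6]
opening: 0.028
```

Request:
{"api": "move_arm", "payload": {
  "rows": [
    [[0.18,0,-0.84],[0,0,0]],
    [[0.18,0,-0.84],[0,0,0]],
    [[0.18,0,-0.84],[0,0,0]]
  ]
}}

```text
t: 26.6
eef_pos: [0.6105, -0.0874, 0.2041]
tcp_rot: [0.708, -0.005, 0.005, -0.706]
contact_force: [0.3, -0.3, -2.1]
opening: 0.0278
```

Request:
{"api": "move_arm", "payload": {
  "rows": [
    [[0.18,0,-0.84],[0,0,0]],
    [[0.18,0,-0.84],[0,0,0]],
    [[0.18,0,-0.84],[0,0,0]],
    [[0.18,0.3,-0.84],[0,0,0]],
    [[0.18,0.6,-0.84],[0,0,0]],
    [[0.18,0.6,-0.84],[0,0,0]]
  ]
}}

```text
t: 27.1
eef_pos: [0.6241, -0.1644, 0.138]
tcp_rot: [-0.706, 0.007, -0.0, 0.709]
contact_force: [-1.2, 1.0, -3.8]
opening: 0.0276
```

Run:
```python
from h import *
p=tr(205,0,0); print(get_obs()["opening"],get_obs()["eef_pos"]);go([p[0],p[1]-.002,p[2]+.009],Rt(FY))
```

```text
0.027594954647103122 [ 0.62414786 -0.164354    0.13799951]
shift [0.069, 0.532, -0.024] turn [-0.004, -0.002, -0.008]
```

Request:
{"api": "move_arm", "payload": {
  "rows": [
    [[0.05,0.2,-0.02],[0,0,0]],
    [[0.05,0.4,-0.02],[0,0,0]],
    [[0.05,0.54,-0.02],[0,0,0]],
    [[0.05,0.54,-0.02],[0,0,0]],
    [[0.05,0.54,-0.02],[0,0,0]]
  ]
}}

```text
t: 27.52
eef_pos: [0.6319, -0.1672, 0.0914]
tcp_rot: [-0.707, 0.003, -0.002, 0.707]
contact_force: [0.1, -1.2, -0.8]
opening: 0.028
```

Request:
{"api": "move_arm", "payload": {
  "rows": [
    [[0,0,0],[0,0,0]],
    [[0,0,0],[0,0,0]],
    [[0,0,0],[0,0,0]]
  ],
  "claw": 48
}}

```text
t: 27.77
eef_pos: [0.6331, -0.1679, 0.0931]
tcp_rot: [0.707, -0.002, 0.003, -0.707]
contact_force: [-1.1, 0.2, 1.2]
opening: 0.0479
```

Request:
{"api": "move_arm", "payload": {
  "rows": [
    [[0,-0.25,0],[0,0,0]],
    [[0,-0.5,0],[0,0,0]],
    [[0,-1,0],[0,0,0]],
    [[0,-1,0],[0,0,0]]
  ]
}}

```text
t: 28.1
eef_pos: [0.6345, -0.1686, 0.1994]
tcp_rot: [0.708, 0.0, 0.006, -0.706]
contact_force: [0.8, -0.1, 1.8]
opening: 0.0478
```

Run:
```python
from h import *
im,o=wsnap("w12a")
s=snapshot("scene")
cv2.imwrite("pics/w12b.png",np.hstack([im[...,::-1][:,120:520],cv2.resize(s[100:230,220:360],None,fx=2.86,fy=3.08,interpolation=2)[:400,:,::-1]]))
go([.436,.145,.235],Rt(0))
```

```text
shift [-2.005, -0.41, 3.118] turn [0.003, -0.007, 0.006]
```

View pics/w12b.png

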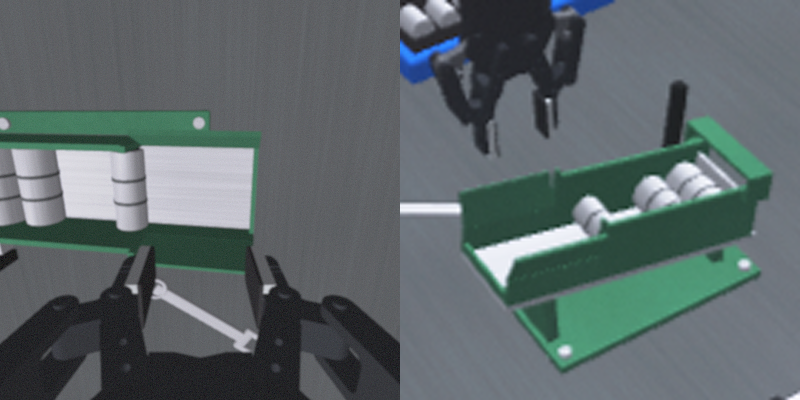

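Request:
{"api": "move_arm", "payload": {
  "rows": [
    [[-0.3,-0.1,0.9],[0,0,0]],
    [[-0.4,-0.1,0.9],[0,0,0]],
    [[-0.4,-0.1,0.9],[0,0,0]],
    [[-0.4,-0.1,0.9],[0,0,0]]
  ],
  "claw": 64
}}

```text
t: 28.53
eef_pos: [0.5919, -0.074, 0.202]
tcp_rot: [-0.707, 0.001, -0.002, 0.707]
contact_force: [0.7, -0.5, -0.0]
opening: 0.0643
```

Request:
{"api": "move_arm", "payload": {
  "rows": [
    [[-0.7,-0.1,1],[0,0,0]],
    [[-0.7,-0.1,1],[0,0,0]],
    [[-0.7,-0.1,1],[0,0,0]],
    [[-0.7,-0.1,1],[0,0,0]]
  ]
}}

```text
t: 28.87
eef_pos: [0.5212, 0.0273, 0.212]
tcp_rot: [-0.707, 0.002, -0.001, 0.708]
contact_force: [-0.2, 0.6, -0.1]
opening: 0.0643
```

Request:
{"api": "move_arm", "payload": {
  "rows": [
    [[-0.9,-0.1,1],[0,0,0]],
    [[-0.9,-0.1,1],[0,0,0]],
    [[-0.9,-0.1,1],[0,0,0]],
    [[-0.9,-0.1,1],[0,0,0]]
  ]
}}

```text
t: 29.2
eef_pos: [0.4319, 0.1267, 0.2219]
tcp_rot: [-0.707, 0.002, -0.002, 0.707]
contact_force: [-0.5, -0.7, 0.2]
opening: 0.064
```

Request:
{"api": "move_arm", "payload": {
  "rows": [
    [[0,0,0.22],[0,0,0]],
    [[0,0,0.22],[0,0,0]],
    [[0,0,0.22],[0,0,0]]
  ]
}}

```text
t: 29.45
eef_pos: [0.435, 0.1462, 0.2212]
tcp_rot: [0.707, -0.002, 0.002, -0.707]
contact_force: [-0.5, -0.1, -0.8]
opening: 0.064
```

Run:
```python
from h import *
c,hd,r=look("w13",[.437,.225],130)
q=Rt(hd+np.pi/2); go(np.array([*c,.15])+q.apply([0,0,-.002]),q)
```

```text
[0.4367 0.2328] -1.491 23.7 76
tcp [0.435  0.1462 0.2212] cam [0.437 0.227 0.364]
shift [0.013, 0.711, 0.852] turn [0.0, -0.083, -0.0]
```

Request:
{"api": "move_arm", "payload": {
  "rows": [
    [[0.01,0.6,0.85],[0,-0.083,0]],
    [[0.01,0.6,0.85],[0,-0.083,0]],
    [[0.01,0.6,0.85],[0,-0.083,0]],
    [[0.01,0.6,0.85],[0,-0.083,0]]
  ]
}}

```text
t: 29.83
eef_pos: [0.435, 0.2321, 0.1577]
tcp_rot: [0.707, 0.027, -0.03, -0.706]
contact_force: [-0.2, -0.6, 0.9]
opening: 0.0637
```

Request:
{"api": "move_arm", "payload": {
  "rows": [
    [[0,0.35,0],[0,0,0]],
    [[0,0.7,0],[0,0,0]],
    [[0,1,0],[0,0,0]],
    [[0,1,0],[0,0,0]],
    [[0,1,0],[0,0,0]]
  ]
}}

```text
t: 30.25
eef_pos: [0.4358, 0.2297, 0.0608]
tcp_rot: [0.707, 0.027, -0.029, -0.706]
contact_force: [-0.2, -0.2, 1.2]
opening: 0.0638
```

Run:
```python
from h import *
o=get_obs(); print(o["eef_pos"])
q=Rt(-1.491+np.pi/2); go(np.array([.4367,.2328,.0])+q.apply([0,0,-.004]),q)
```

```text
[0.43578563 0.22971729 0.06077365]
shift [0.013, 0.608, -0.01] turn [0.001, -0.002, -0.003]
```

Request:
{"api": "move_arm", "payload": {
  "rows": [
    [[0,0.3,-0.02],[0,0,0]],
    [[0,0.58,-0.02],[0,0,0]],
    [[0,0.58,-0.02],[0,0,0]],
    [[0,0.58,-0.02],[0,0,0]],
    [[0,0.58,-0.02],[0,0,0]]
  ]
}}

```text
t: 30.67
eef_pos: [0.4384, 0.2291, 0.0063]
tcp_rot: [-0.706, -0.029, 0.027, 0.707]
contact_force: [0.7, -0.4, 0.1]
opening: 0.0645
```

Request:
{"api": "move_arm", "payload": {
  "rows": [
    [[0,0,0],[0,0,0]],
    [[0,0,0],[0,0,0]],
    [[0,0,0],[0,0,0]],
    [[0,0,0],[0,0,0]],
    [[0,0,0],[0,0,0]],
    [[0,0,0],[0,0,0]]
  ],
  "claw": 15
}}

```text
t: 31.17
eef_pos: [0.4377, 0.2293, 0.0048]
tcp_rot: [-0.706, -0.029, 0.027, 0.707]
contact_force: [0.1, 0.2, 7.7]
opening: 0.0216
```

Request:
{"api": "move_arm", "payload": {
  "rows": [
    [[0,-0.4,0],[0,0,0]],
    [[0,-0.8,0],[0,0,0]],
    [[0,-1,0],[0,0,0]],
    [[0,-1,0],[0,0,0]]
  ]
}}

```text
t: 31.5
eef_pos: [0.4395, 0.2297, 0.1091]
tcp_rot: [-0.706, -0.031, 0.025, 0.707]
contact_force: [0.8, 1.2, 0.2]
opening: 0.0219
```

Request:
{"api": "move_arm", "payload": {
  "rows": [
    [[0,-0.4,0],[0,0.083,0]],
    [[0,-0.8,0],[0,0.083,0]],
    [[0,-1,0],[0,0.083,0]],
    [[0,-1,0],[0,0.083,0]],
    [[0,-1,0],[0,0.083,0]]
  ]
}}

```text
t: 31.92
eef_pos: [0.4371, 0.2291, 0.2037]
tcp_rot: [-0.707, 0.002, -0.003, 0.707]
contact_force: [-0.2, -0.4, -1.9]
opening: 0.0218
```

Run:
```python
from h import *
held("w14",.012,.004)
p=tr(205,0,0);go([*p[:2],.2],Rt(FY))
```

```text
open 0.02175202896241067 [-0.23722281 -0.3535116  -1.88837405] [0.4371 0.2291 0.2037]
-0.008 [[317.0, 223.0], [318.0, 205.0]]
-0.004 [[317.0, 215.0], [318.0, 198.0]]
0 [[317.0, 206.0], [317.0, 190.0]]
0.004 [[317.0, 198.0], [317.0, 183.0]]
0.008 [[317.0, 189.0], [317.0, 175.0]]
V rows 130+2k [112, 111, 111, 111, 111, 111, 110, 111, 111, 110, 110, 110, 111, 110, 111, 111, 112, 112, 111, 110, 110, 110, 111, 111, 110, 112, 111, 111, 111, 83, 33, 32, 31, 30, 43, 91, 156, 213, 218, 217, 216, 216, 217, 216, 217, 216, 215, 216, 215, 216, 215, 215, 215, 215, 215, 215, 214, 215, 214, 215, 176, 112, 109, 150, 211]
shift [1.972, 0.022, -3.921] turn [0.0, 0.0, -0.001]
```

Request:
{"api": "move_arm", "payload": {
  "rows": [
    [[0.485,0,-0.98],[0,0,0]],
    [[0.485,0,-0.98],[0,0,0]],
    [[0.485,0,-0.98],[0,0,0]]
  ]
}}

```text
t: 32.22
eef_pos: [0.4842, 0.1284, 0.2008]
tcp_rot: [0.707, -0.004, 0.002, -0.707]
contact_force: [-0.3, 0.4, -1.1]
opening: 0.0218
```

Request:
{"api": "move_arm", "payload": {
  "rows": [
    [[0.485,0,-0.98],[0,0,0]],
    [[0.485,0,-0.98],[0,0,0]],
    [[0.485,0,-0.98],[0,0,0]]
  ]
}}

```text
t: 32.47
eef_pos: [0.532, 0.0292, 0.2006]
tcp_rot: [0.707, -0.004, 0.002, -0.707]
contact_force: [-0.5, 0.6, -1.5]
opening: 0.0216
```

Request:
{"api": "move_arm", "payload": {
  "rows": [
    [[0.485,0,-0.98],[0,0,0]],
    [[0.485,0,-0.98],[0,0,0]],
    [[0.485,0,-0.98],[0,0,0]]
  ]
}}

```text
t: 32.72
eef_pos: [0.5798, -0.0693, 0.2003]
tcp_rot: [-0.707, 0.004, -0.002, 0.707]
contact_force: [1.1, 0.9, -0.3]
opening: 0.0216
```

Request:
{"api": "move_arm", "payload": {
  "rows": [
    [[0.485,0,-0.98],[0,0,0]],
    [[0.485,0,-0.98],[0,0,0]],
    [[0.485,0,-0.98],[0,0,0]],
    [[0.485,0.3,-0.98],[0,0,0]],
    [[0.485,0.6,-0.98],[0,0,0]],
    [[0.485,0.6,-0.98],[0,0,0]]
  ]
}}

```text
t: 33.22
eef_pos: [0.6234, -0.1631, 0.1339]
tcp_rot: [-0.705, 0.007, 0.001, 0.709]
contact_force: [-0.6, 0.8, -3.6]
opening: 0.022
```

Run:
```python
from h import *
p=tr(205,0,0); print(get_obs()["opening"],get_obs()["eef_pos"]);go([p[0],p[1]-.002,p[2]+.009],Rt(FY))
```

```text
0.02197313995801764 [ 0.62344874 -0.16312974  0.13386485]
shift [0.077, 0.491, -0.037] turn [-0.005, -0.001, -0.011]
```

Request:
{"api": "move_arm", "payload": {
  "rows": [
    [[0.06,0.2,-0.03],[0,0,0]],
    [[0.06,0.4,-0.03],[0,0,0]],
    [[0.06,0.51,-0.03],[0,0,0]],
    [[0.06,0.51,-0.03],[0,0,0]],
    [[0.06,0.51,-0.03],[0,0,0]]
  ]
}}

```text
t: 33.63
eef_pos: [0.6329, -0.167, 0.0921]
tcp_rot: [-0.707, 0.003, -0.002, 0.707]
contact_force: [-0.0, 0.2, -0.5]
opening: 0.0218
```

Request:
{"api": "move_arm", "payload": {
  "rows": [
    [[0,0,0],[0,0,0]],
    [[0,0,0],[0,0,0]],
    [[0,0,0],[0,0,0]]
  ],
  "claw": 42
}}

```text
t: 33.88
eef_pos: [0.6342, -0.1678, 0.094]
tcp_rot: [0.707, -0.002, 0.003, -0.707]
contact_force: [-0.2, -0.1, 3.1]
opening: 0.0421
```

Request:
{"api": "move_arm", "payload": {
  "rows": [
    [[0,-0.25,0],[0,0,0]],
    [[0,-0.5,0],[0,0,0]],
    [[0,-1,0],[0,0,0]],
    [[0,-1,0],[0,0,0]]
  ]
}}

```text
t: 34.22
eef_pos: [0.6356, -0.1685, 0.2003]
tcp_rot: [0.708, 0.0, 0.006, -0.706]
contact_force: [0.1, -0.0, 1.1]
opening: 0.0419
```

Request:
{"api": "move_arm", "payload": {
  "rows": [
    [[-0.3,0,0.85],[0,0,0]],
    [[-0.3,0,0.85],[0,0,0]],
    [[-0.3,0,0.85],[0,0,0]]
  ]
}}

```text
t: 34.47
eef_pos: [0.603, -0.0777, 0.1938]
tcp_rot: [-0.707, 0.001, -0.002, 0.708]
contact_force: [-0.1, 0.2, 0.3]
opening: 0.0418
```

Request:
{"api": "move_arm", "payload": {
  "rows": [
    [[-0.6,-0.3,0.85],[0,0,0]],
    [[-0.6,-0.3,0.85],[0,0,0]],
    [[-0.6,-0.3,0.85],[0,0,0]],
    [[-0.6,-0.3,0.85],[0,0,0]],
    [[-0.6,-0.3,0.85],[0,0,0]]
  ]
}}

```text
t: 34.88
eef_pos: [0.5452, 0.004, 0.2241]
tcp_rot: [0.707, -0.001, 0.003, -0.707]
contact_force: [1.3, -0.7, 0.2]
opening: 0.0419
```

Run:
```python
from h import *
im,o=wsnap("w15"); print(o["eef_pos"])
s=snapshot("scene");t=snapshot("top");cv2.imwrite("pics/t15.png",t[...,::-1]);cv2.imwrite("pics/s15.png",s[...,::-1])
cv2.imwrite("pics/w15b.png",np.hstack([im[...,::-1][:,120:520],cv2.resize(s[100:230,220:360],None,fx=2.86,fy=3.08,interpolation=2)[:400,:,::-1]]))
```

```text
[0.54515065 0.00402376 0.22413487]
```

View pics/w15b.png

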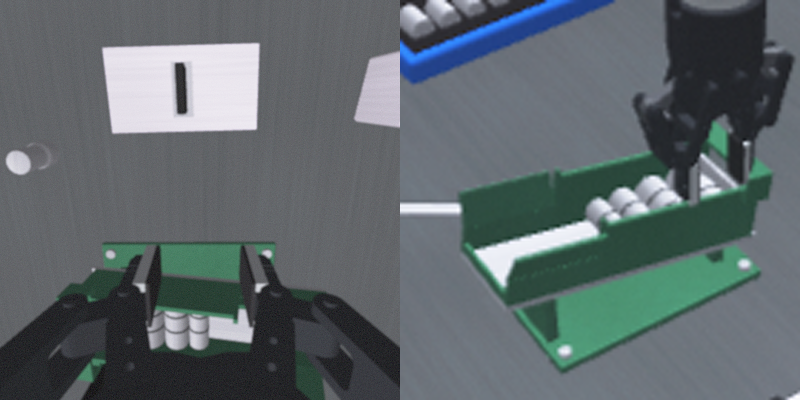

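```bash
cat >> h.py <<'E'
def cover(im,C,zp=.004,bright=170,amin=6000):
    h=cv2.cvtColor(im,cv2.COLOR_BGR2HSV).astype(int)
    m=cv2.morphologyEx(((h[...,2]>bright)&(h[...,1]<40)).astype(np.uint8),cv2.MORPH_CLOSE,np.ones((9,9)))
    for b in blobs(m,amin,40000):
        q=plane(C,b,zp)[:,:2]; (cx,cy),(w,l),a=cv2.minAreaRect((q*1000).astype(np.float32))
        if abs(max(w,l)-174)>14 or abs(min(w,l)-93)>10: continue
        bp=cv2.boxPoints(((cx,cy),(w,l),a)); e=max([bp[1]-bp[0],bp[2]-bp[1]],key=np.linalg.norm); e=e*np.sign(e[0])
        print('cover c',round(cx,1),round(cy,1),'size',round(max(w,l)),round(min(w,l)),'head',round(np.arctan2(e[1],e[0]),4))
        msk=np.zeros(im.shape[:2],np.uint8); cv2.fillPoly(msk,[cv2.convexHull(b)],1)
        for k in blobs((h[...,2]<60)&(msk>0),30,5000): 
            r=cv2.minAreaRect(k.astype(np.float32)); print('handle blob px',np.round(r[0],1),np.round(r[1],1),'box',k.min(0),k.max(0)); hd=cv2.boxPoints(r)
            print(' at z=.046:',plane(C,hd,.046).round(4)[:,:2].tolist())
E
python3 - <<'E'
from h import *
im,C=wload("w15"); cover(im,C)
cover(cv2.imread("pics/t15.png"),cam("top"),.004,150,500)
E
```

```text
cover c 527.3 94.7 size 173 93 head 0.0211
handle blob px [300.7  88. ] [48.3  8.1] box [296  64] [305 112]
 at z=.046: [[0.5237, 0.1175], [0.5317, 0.1178], [0.5326, 0.072], [0.5242, 0.0717]]
cover c 54.1 -888.7 size 174 93 head -0.0814
```

Request:
{"api": "move_arm", "payload": {
  "rows": [
    [[-0.18,0.6,0.9],[0,-0.027,0]],
    [[-0.18,0.6,0.9],[0,-0.027,0]],
    [[-0.18,0.6,0.9],[0,-0.027,0]],
    [[-0.18,0.6,0.9],[0,-0.027,0]],
    [[-0.18,0.6,0.9],[0,-0.027,0]]
  ]
}}

```text
t: 35.45
eef_pos: [0.527, 0.0934, 0.1609]
tcp_rot: [-0.707, -0.007, 0.008, 0.707]
contact_force: [-0.0, -0.4, -0.4]
opening: 0.0421
```

Run:
```python
from h import *
go([.5278,.0947,.075],Rt(.021)); print(get_obs()["eef_pos"])
im,o=wsnap("w16"); cover(np.ascontiguousarray(im[...,::-1]),cam("wrist",o))
```

```text
shift [0.01, 0.859, 0.012] turn [-0.0, 0.001, -0.002]
[0.52698818 0.09344977 0.1609489 ]
cover c 815.5 63.7 size 176 96 head -0.1751
cover c 527.5 94.7 size 174 93 head 0.0148
handle blob px [319.5 186. ] [ 7. 56.] box [316 158] [323 214]
 at z=.046: [[0.5248, 0.0726], [0.5239, 0.1252], [0.53, 0.1253], [0.5313, 0.0728]]
```

Request:
{"api": "move_arm", "payload": {
  "rows": [
    [[0,0.35,0],[0,0,0]],
    [[0,0.7,0],[0,0,0]],
    [[0,0.9,0],[0,0,0]],
    [[0,0.9,0],[0,0,0]],
    [[0,0.9,0],[0,0,0]]
  ]
}}

```text
t: 35.92
eef_pos: [0.5277, 0.0921, 0.0726]
tcp_rot: [0.707, 0.006, -0.007, -0.707]
contact_force: [0.6, -0.2, 2.0]
opening: 0.0417
```

Run:
```python
from h import *
go([.5275,.0947,.012],Rt(.018)); print(get_obs()["eef_pos"])
```

```text
shift [-0.001, 0.606, 0.026] turn [0.0, 0.001, -0.001]
[0.52769243 0.09209865 0.07257829]
```

Request:
{"api": "move_arm", "payload": {
  "rows": [
    [[-0.01,0.25,0.02],[0,0,0]],
    [[-0.01,0.5,0.02],[0,0,0]],
    [[-0.01,0.57,0.02],[0,0,0]],
    [[-0.01,0.57,0.02],[0,0,0]],
    [[-0.01,0.57,0.02],[0,0,0]]
  ]
}}

```text
t: 36.33
eef_pos: [0.5277, 0.0949, 0.0173]
tcp_rot: [0.707, 0.008, -0.006, -0.707]
contact_force: [-0.3, 0.2, 0.3]
opening: 0.0423
```

Request:
{"api": "move_arm", "payload": {
  "rows": [
    [[0,0,0],[0,0,0]],
    [[0,0,0],[0,0,0]],
    [[0,0,0],[0,0,0]],
    [[0,0,0],[0,0,0]],
    [[0,0,0],[0,0,0]],
    [[0,0,0],[0,0,0]]
  ],
  "claw": 2,
  "grip_force": 90
}}

```text
t: 36.83
eef_pos: [0.5276, 0.0952, 0.0171]
tcp_rot: [0.707, 0.008, -0.006, -0.707]
contact_force: [-1.1, 0.4, 7.6]
opening: 0.0083
```

Request:
{"api": "move_arm", "payload": {
  "rows": [
    [[0,-0.3,0],[0,0,0]],
    [[0,-0.6,0],[0,0,0]],
    [[0,-0.9,0],[0,0,0]],
    [[0,-1,0],[0,0,0]],
    [[0,-1,0],[0,0,0]]
  ]
}}

```text
t: 37.25
eef_pos: [0.5285, 0.0952, 0.1185]
tcp_rot: [0.707, 0.009, -0.005, -0.707]
contact_force: [0.4, 0.9, -2.3]
opening: 0.0084
```

Request:
{"api": "move_arm", "payload": {
  "rows": [
    [[0,-0.3,0],[0,0,0]],
    [[0,-0.6,0],[0,0,0]],
    [[0,-0.9,0],[0,0,0]],
    [[0,-1,0],[0,0,0]],
    [[0,-1,0],[0,0,0]]
  ]
}}

```text
t: 37.67
eef_pos: [0.5275, 0.0952, 0.2163]
tcp_rot: [0.707, 0.008, -0.006, -0.707]
contact_force: [0.4, -0.3, -3.2]
opening: 0.0086
```

Run:
```python
from h import *
im,o=wsnap("w17");print(o["opening"],o["contact_force"],o["torque"],o["eef_pos"]);cv2.imwrite("pics/w17b.png",im[...,::-1])
```

```text
0.008578927224406301 [ 0.38156852 -0.32337857 -3.1715823 ] [-0.02514575 -0.00865773 -0.0044519 ] [0.52750592 0.09519455 0.21632931]
```

View pics/w17b.png

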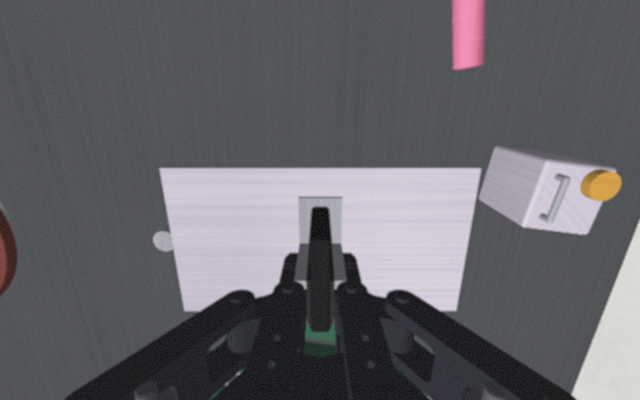

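```bash
cat >> h.py <<'E'
def coverheld(name):
    im,C=wload(name); import json; o=json.load(open(f"pics/{name}.json")); Q=R.from_quat(o["tcp_rot"]);e=np.array(o["eef_pos"])
    h=cv2.cvtColor(im,cv2.COLOR_BGR2HSV).astype(int)
    m=((h[...,2]>165)&(h[...,1]<40)).astype(np.uint8)
    n,lab,st,_=cv2.connectedComponentsWithStats(m[:300]); 
    i=1+np.argmax(st[1:,4]); k=lab==i
    ys,xs=np.nonzero(k); tl=(xs[ys<ys.min()+4].min(),ys.min()); tr_=(xs[ys<ys.min()+4].max(),ys.min())
    # edge angles: top edge row per column
    cols=np.arange(xs.min()+15,xs.max()-15,8); top=[np.nonzero(k[:,c])[0][0] for c in cols]; f=np.polyfit(cols,top,1); print('corners',tl,tr_,'top slope',f)
    p,d=ray(C,[tl,tr_]); p=Q.inv().apply(p-e); d=Q.inv().apply(d)
    print('tool coords on plane y=.013:',(p+d*((.013-p[1])/d[:,1])[:,None]).round(4).tolist())
    L=np.hypot(*(p+d*((.013-p[1])/d[:,1])[:,None])[:, [0,2]].ptp(0)) if 0 else 0
E
python3 - <<'E'
from h import *
coverheld("w17")
c=.175
# plan: hooking pose: cover origin such that edge at track (-16,0,58), tilt th above track
for th,ex,ez in((.14,25,85),(.14,-14,59),(.14,-16,58),(0,-15,57)):
    x=Rtr.apply([np.cos(th),0,np.sin(th)]); edge=tr(ex,0,ez); org=edge+.086*x
    # tool: x along x, tool y = -cover z
    zc=Rtr.apply([-np.sin(th),0,np.cos(th)]); tcp=org+zc*.017
    print(th,ex,'tcp',tcp.round(4),'pitch',c+th)
print(Rt(0,.1).as_matrix().round(2))
E
```

```text
corners (np.int64(160), np.int64(168)) (np.int64(480), np.int64(168)) top slope [1.1245108e-16 1.6800000e+02]
tool coords on plane y=.013: [[-0.0842, 0.013, 0.0456], [0.0868, 0.013, 0.0458]]
0.14 25 tcp [ 0.515  -0.1637  0.1709] pitch 0.315
0.14 -14 tcp [ 0.4811 -0.1634  0.1385] pitch 0.315
0.14 -16 tcp [ 0.4793 -0.1634  0.1371] pitch 0.315
0 -15 tcp [ 0.4857 -0.1635  0.1252] pitch 0.175
[[ 1.  -0.1  0. ]
 [ 0.   0.   1. ]
 [-0.1 -1.   0. ]]
```

Request:
{"api": "move_arm", "payload": {
  "rows": [
    [[0,0,-0.4],[0,0,0]],
    [[0,0,-0.8],[0,0,0]],
    [[0,0,-1],[0,0,0]],
    [[0,0,-1],[0,0,0]]
  ]
}}

```text
t: 38.05
eef_pos: [0.5275, -0.0081, 0.2115]
tcp_rot: [0.707, 0.004, -0.007, -0.707]
contact_force: [0.4, 0.0, -2.8]
opening: 0.0086
```

Request:
{"api": "move_arm", "payload": {
  "rows": [
    [[0,0,-0.4],[0,0,0]],
    [[0,0,-0.8],[0,0,0]],
    [[0,0,-1],[0,0,0]],
    [[0,0,-1],[0,0,0]]
  ]
}}

```text
t: 38.38
eef_pos: [0.5296, -0.1078, 0.2117]
tcp_rot: [-0.707, -0.005, 0.007, 0.707]
contact_force: [0.2, 0.4, -3.2]
opening: 0.0084
```

Request:
{"api": "move_arm", "payload": {
  "rows": [
    [[0,-0.1,-0.3],[0,0,0]],
    [[0,-0.1,-0.57],[0,0.027,0]],
    [[0,-0.1,-0.57],[0,0.027,-0.1]],
    [[0,-0.1,-0.57],[0,0.027,-0.2]],
    [[0,-0.1,-0.57],[0,0.027,-0.27]],
    [[0,-0.1,-0.57],[0,0.027,-0.27]],
    [[0,-0.1,-0.57],[0,0.027,-0.27]]
  ]
}}

```text
t: 38.97
eef_pos: [0.5304, -0.1608, 0.2229]
tcp_rot: [-0.699, -0.095, -0.101, 0.702]
contact_force: [0.3, -0.1, -2.5]
opening: 0.0085
```

```bash
cat >> h.py <<'E'
CT=np.array([.0013,.017,-.0003])  # cover origin in tool axes
def cpose(th,ex,ez,y=0):
    """tool pose with the near edge at track (ex,y,ez) mm, cover raised by th over the track"""
    q=Rtr*R.from_euler('y',-th)*R.from_matrix([[1,0,0],[0,0,1],[0,-1,0]])
    org=tr(ex,y,ez)+q.apply([.086,0,0]); return org-q.apply(CT),q
def cstate():
    o=get_obs(); q=R.from_quat(o["tcp_rot"]); c=np.array(o["eef_pos"])+q.apply(CT); e=c-q.apply([.086,0,0]); f=c+q.apply([.086,0,0])
    print('edge',(Rtr.inv().apply(e-TO)*1e3).round(1),'far',(Rtr.inv().apply(f-TO)*1e3).round(1),'F',np.round(o["contact_force"],1),'open',round(o["opening"],4))
E
python3 - <<'E'
from h import *
print(get_obs()["eef_pos"]); cstate()
a=go(*cpose(.11,24,70)); b=go(*cpose(.11,22,59),a); d=go(*cpose(.11,-14,59),b)
wsnap("w18")
E
```

```text
[ 0.5303592  -0.16080375  0.22294041]
edge [ 49.5   2.9 136.7] far [220.5   2.7 154.6] F [ 0.3 -0.1 -2.5] open 0.0085
shift [-0.324, 0.632, -0.031] turn [-0.005, -0.001, -0.006]
shift [-0.032, 0.107, -0.0] turn [0.0, 0.0, 0.0]
shift [-0.358, -0.04, 0.0] turn [0.0, 0.0, 0.0]
```

Request:
{"api": "move_arm", "payload": {
  "rows": [
    [[-0.32,0.15,-0.03],[-0.005,0,-0.006]],
    [[-0.32,0.3,-0.03],[-0.005,0,-0.006]],
    [[-0.32,0.45,-0.03],[-0.005,0,-0.006]],
    [[-0.32,0.6,-0.03],[-0.005,0,-0.006]],
    [[-0.32,0.62,-0.03],[-0.005,0,-0.006]],
    [[-0.32,0.62,-0.03],[-0.005,0,-0.006]]
  ]
}}

```text
t: 39.52
eef_pos: [0.5182, -0.1636, 0.1557]
tcp_rot: [0.7, 0.098, 0.103, -0.7]
contact_force: [0.0, 0.4, -2.6]
opening: 0.0085
```

Run:
```python
from h import *
coverheld("w18"); cstate()
a=go(*cpose(.11,22,62)); 
wsnap("w19"); s=snapshot("scene"); cv2.imwrite("pics/s19.png",cv2.resize(s[90:230,220:380],None,fx=4,fy=4,interpolation=2)[...,::-1])
```

```text
corners (np.int64(159), np.int64(168)) (np.int64(480), np.int64(168)) top slope [-1.2791711e-16  1.6800000e+02]
tool coords on plane y=.013: [[-0.0846, 0.013, 0.0457], [0.0866, 0.013, 0.0459]]
edge [26.  -0.2 72.1] far [197.   -0.2  91.1] F [ 0.   0.4 -2.6] open 0.0085
shift [-0.051, 0.097, 0.002] turn [-0.001, -0.0, 0.001]
```

View pics/s19.png

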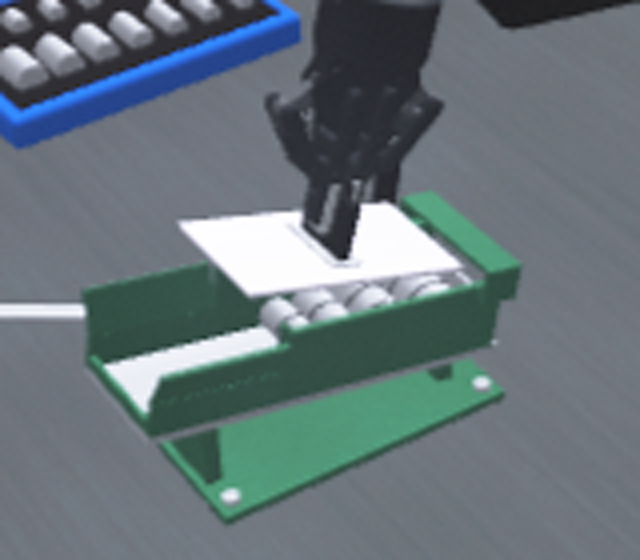

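Request:
{"api": "move_arm", "payload": {
  "rows": [
    [[-0.05,0.05,0],[0,0,0]],
    [[-0.05,0.1,0],[0,0,0]],
    [[-0.05,0.1,0],[0,0,0]]
  ]
}}

```text
t: 39.87
eef_pos: [0.5161, -0.1641, 0.1449]
tcp_rot: [0.7, 0.098, 0.105, -0.699]
contact_force: [-0.8, 0.4, -3.2]
opening: 0.0085
```

Request:
{"api": "move_arm", "payload": {
  "rows": [
    [[0,0.015,0],[0,0,0]],
    [[0,0.03,0],[0,0,0]],
    [[0,0.03,0],[0,0,0]]
  ]
}}

```text
t: 40.12
eef_pos: [0.5172, -0.1643, 0.1428]
tcp_rot: [0.701, 0.099, 0.105, -0.699]
contact_force: [0.2, -0.5, -3.4]
opening: 0.0085
```

Run:
```python
from h import *
cstate()
```

```text
edge [22.8 -0.9 59.3] far [193.7  -1.   78.8] F [ 0.2 -0.5 -3.4] open 0.0085
```

Request:
{"api": "move_arm", "payload": {
  "rows": [
    [[0,0.015,0],[0,0,0]],
    [[0,0.03,0],[0,0,0]],
    [[0,0.03,0],[0,0,0]]
  ]
}}

```text
t: 40.37
eef_pos: [0.5181, -0.1643, 0.1398]
tcp_rot: [0.7, 0.099, 0.105, -0.699]
contact_force: [-0.9, 0.2, -3.0]
opening: 0.0082
```

Run:
```python
from h import *
cstate()
```

```text
edge [23.1 -0.8 56.2] far [194.   -0.9  75.7] F [-0.9  0.2 -3. ] open 0.0082
```

Request:
{"api": "move_arm", "payload": {
  "rows": [
    [[0,0.01,0],[0,0,0]],
    [[0,0.02,0],[0,0,0]],
    [[0,0.02,0],[0,0,0]]
  ]
}}

```text
t: 40.62
eef_pos: [0.5188, -0.1644, 0.1387]
tcp_rot: [0.701, 0.099, 0.105, -0.699]
contact_force: [-3.2, 2.1, 3.7]
opening: 0.0088
```

Run:
```python
from h import *
cstate()
```

```text
edge [23.7 -1.  54.9] far [194.6  -1.1  74.6] F [-3.2  2.1  3.7] open 0.0088
```

Request:
{"api": "move_arm", "payload": {
  "rows": [
    [[0,-0.05,0],[0,0,0]],
    [[0,-0.05,0],[0,0,0]],
    [[-0.1,-0.06,0],[0,0,0]],
    [[-0.2,-0.07,0],[0,0,0]],
    [[-0.2,-0.07,0],[0,0,0]]
  ]
}}

```text
t: 41.03
eef_pos: [0.4963, -0.1639, 0.1384]
tcp_rot: [0.7, 0.098, 0.105, -0.699]
contact_force: [-0.3, 0.3, -3.4]
opening: 0.0084
```

Run:
```python
from h import *
cstate();go(*cpose(.11,-14,58.5))
```

```text
edge [ 1.5 -0.6 58.7] far [172.4  -0.7  78.1] F [-0.3  0.3 -3.4] open 0.0084
shift [-0.154, -0.013, 0.006] turn [0.001, -0.001, 0.003]
```

Request:
{"api": "move_arm", "payload": {
  "rows": [
    [[-0.05,-0.005,0],[0,0,0]],
    [[-0.1,-0.01,0],[0,0,0]],
    [[-0.14,-0.013,0],[0,0,0]],
    [[-0.14,-0.013,0],[0,0,0]],
    [[-0.14,-0.013,0],[0,0,0]]
  ]
}}

```text
t: 41.45
eef_pos: [0.4837, -0.1642, 0.1365]
tcp_rot: [0.701, 0.099, 0.105, -0.699]
contact_force: [-0.3, 0.3, -3.1]
opening: 0.0087
```

Run:
```python
from h import *
cstate()
```

```text
edge [-11.2  -1.   58.9] far [159.6  -1.1  78.5] F [-0.3  0.3 -3.1] open 0.0087
```

Request:
{"api": "move_arm", "payload": {
  "rows": [
    [[-0.01,0,0],[0,0,0]],
    [[-0.02,0,0],[0,0,0]],
    [[-0.02,0,0],[0,0,0]]
  ]
}}

```text
t: 41.7
eef_pos: [0.4817, -0.164, 0.1358]
tcp_rot: [0.7, 0.099, 0.105, -0.699]
contact_force: [0.1, -0.5, -3.1]
opening: 0.0087
```

Run:
```python
from h import *
cstate()
```

```text
edge [-13.3  -0.8  58.6] far [157.6  -0.9  78.1] F [ 0.1 -0.5 -3.1] open 0.0087
```

Run:
```python
from h import *
go(*cpose(.06,-15,57.5));go(*cpose(.02,-15,56.5));go(*cpose(0,-15,56))
```

```text
shift [-0.01, 0.055, 0.009] turn [0.001, -0.0, 0.052]
shift [-0.007, 0.099, 0.009] turn [0.001, -0.0, 0.09]
shift [-0.006, 0.121, 0.009] turn [0.001, -0.0, 0.109]
```

Request:
{"api": "move_arm", "payload": {
  "rows": [
    [[-0.015,0.03,0.005],[0,0,0.025]],
    [[-0.015,0.055,0.005],[0,0,0.052]],
    [[-0.015,0.08,0.005],[0,0,0.07]],
    [[-0.012,0.095,0.005],[0,0,0.09]],
    [[-0.012,0.095,0.005],[0,0,0.09]],
    [[-0.012,0.095,0.005],[0,0,0.09]]
  ]
}}

```text
t: 42.2
eef_pos: [0.4835, -0.1634, 0.1263]
tcp_rot: [0.704, 0.066, 0.072, -0.703]
contact_force: [-0.2, 0.9, -4.0]
opening: 0.0087
```

Run:
```python
from h import *
cstate();go(*cpose(0,-15,56))
```

```text
edge [-15.3  -0.2  56.7] far [156.6  -0.3  60.1] F [-0.2  0.9 -4. ] open 0.0087
shift [0.006, 0.024, 0.003] turn [0.001, -0.0, 0.019]
```

Continue flat, then check force.

Request:
{"api": "move_arm", "payload": {
  "rows": [
    [[0,0.012,0],[0,0,0.01]],
    [[0,0.022,0],[0,0,0.018]],
    [[0,0.022,0],[0,0,0.018]],
    [[0,0.022,0],[0,0,0.018]]
  ]
}}

```text
t: 42.53
eef_pos: [0.4839, -0.1636, 0.1243]
tcp_rot: [0.705, 0.059, 0.065, -0.704]
contact_force: [0.9, 0.3, -3.0]
opening: 0.0084
```

Run:
```python
from h import *
cstate();go(*cpose(0,-15,56))
s=snapshot("scene"); cv2.imwrite("pics/s20.png",cv2.resize(s[90:230,220:380],None,fx=4,fy=4,interpolation=2)[...,::-1])
```

```text
edge [-15.7  -0.4  56.3] far [156.3  -0.5  56.5] F [ 0.9  0.3 -3. ] open 0.0084
shift [0.007, 0.004, 0.005] turn [0.001, -0.0, 0.001]
```

View pics/s20.png

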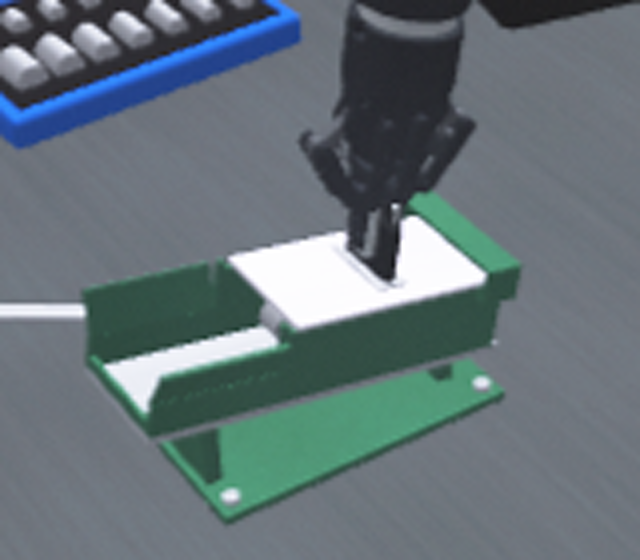

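Request:
{"api": "move_arm", "payload": {
  "rows": [
    [[0,0.008,0],[0,0,0]],
    [[0,0.015,0],[0,0,0]],
    [[0,0.015,0],[0,0,0]]
  ]
}}

```text
t: 42.83
eef_pos: [0.484, -0.1637, 0.1239]
tcp_rot: [0.705, 0.059, 0.065, -0.704]
contact_force: [-5.7, 1.4, 7.3]
opening: 0.0086
```

Run:
```python
from h import *
cstate();print(get_obs()["torque"])
```

```text
edge [-15.6  -0.5  55.8] far [156.4  -0.6  56.1] F [-5.7  1.4  7.3] open 0.0086
[0.48398818 1.09589287 0.09461521]
```

Request:
{"api": "move_arm", "payload": {
  "rows": [
    [[0,-0.008,0],[0,0,0]],
    [[0,-0.008,0],[0,0,0]],
    [[0,-0.008,0],[0,0,0]],
    [[0,-0.008,0],[0,0,0]]
  ],
  "claw": 34
}}

```text
t: 43.17
eef_pos: [0.484, -0.1636, 0.1236]
tcp_rot: [0.705, 0.059, 0.065, -0.704]
contact_force: [-0.3, -0.3, 0.3]
opening: 0.034
```

Request:
{"api": "move_arm", "payload": {
  "rows": [
    [[0,-0.2,0],[0,0,0]],
    [[0,-0.4,0],[0,0,0]],
    [[0,-0.8,0],[0,0,0]],
    [[0,-1,0],[0,0,0]],
    [[0,-1,0],[0,0,0]]
  ]
}}

```text
t: 43.58
eef_pos: [0.4676, -0.1645, 0.2273]
tcp_rot: [0.706, 0.061, 0.067, -0.702]
contact_force: [1.2, 0.1, 0.3]
opening: 0.0341
```

Request:
{"api": "move_arm", "payload": {
  "rows": [
    [[0,-0.5,0.4],[0,0,0.167]],
    [[0,-0.5,0.9],[0,0,0.167]],
    [[0,-0.5,0.9],[0,0,0.167]],
    [[0,-0.5,0.9],[0,0,0.167]],
    [[0,-0.5,0.9],[0,0,0.167]]
  ]
}}

```text
t: 44.0
eef_pos: [0.4589, -0.0722, 0.271]
tcp_rot: [0.708, -0.002, 0.003, -0.707]
contact_force: [0.3, -0.1, 0.1]
opening: 0.0339
```

Request:
{"api": "move_arm", "payload": {
  "rows": [
    [[0,0,0.9],[0,0,0]],
    [[0,0,0.9],[0,0,0]],
    [[0,0,0.9],[0,0,0]],
    [[0,0,0.9],[0,0,0]],
    [[0,0,0.9],[0,0,0]]
  ]
}}

```text
t: 44.42
eef_pos: [0.4592, 0.0162, 0.2704]
tcp_rot: [0.708, -0.003, 0.003, -0.707]
contact_force: [0.2, -0.7, -0.5]
opening: 0.0338
```

Run:
```python
from h import *
s=snapshot("scene");t=snapshot("top");cv2.imwrite("pics/s21.png",s[...,::-1]);cv2.imwrite("pics/t21.png",t[...,::-1])
cv2.imwrite("pics/f21.png",np.hstack([cv2.resize(t[140:262,345:445],None,fx=4,fy=4,interpolation=2),cv2.resize(s[110:210,240:340],None,fx=4,fy=4.88,interpolation=2)])[...,::-1])
print(get_obs()["eef_pos"],get_obs()["contact_force"])
T=cam("top");im=t[...,::-1]
print('expected cover corner px',proj(T,[tr(x,y,60) for x,y in((157,46),(157,-46),(6,46),(6,-46))]).round(1).tolist())
h=cv2.cvtColor(np.ascontiguousarray(im),cv2.COLOR_BGR2HSV).astype(int)
for b in blobs((h[...,2]>150)&(h[...,1]<40),500,6000):
    if abs(b.mean(0)-[375,200]).max()<45: print(b.min(0),b.max(0),cv2.boxPoints(cv2.minAreaRect(b.astype(np.float32))).round(1).tolist())
```

```text
[0.45926284 0.01549689 0.27055953] [-0.15142243 -0.16754078 -0.71489733]
expected cover corner px [[360.2, 189.5], [393.9, 189.5], [359.7, 244.0], [393.0, 244.0]]
[361 154] [399 245] [[361.0, 154.0], [399.0, 154.0], [399.0, 245.0], [361.0, 245.0]]
```

View pics/f21.png

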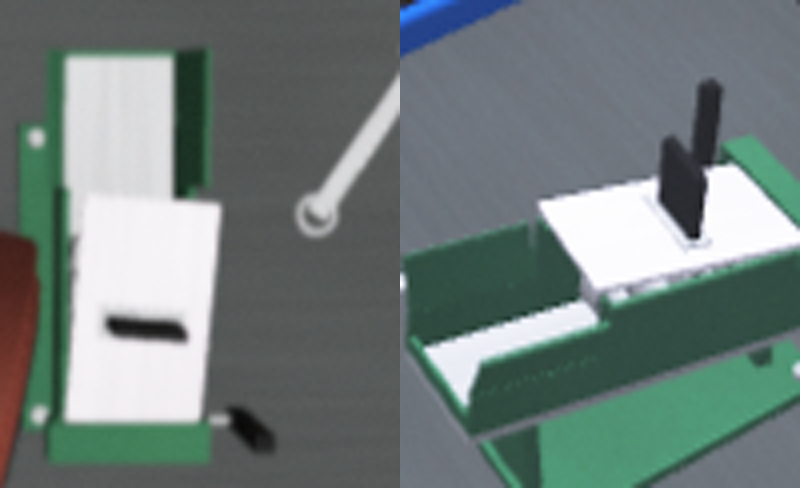

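Request:
{"api": "move_arm", "payload": {
  "rows": [
    [[0.15,0,-1],[0,0,0]],
    [[0.15,0,-1],[0,0,0]],
    [[0.15,0,-1],[0,0,0]],
    [[0.15,0,-1],[0,0,0]]
  ]
}}

```text
t: 44.85
eef_pos: [0.4733, -0.0882, 0.2703]
tcp_rot: [0.708, -0.005, 0.005, -0.706]
contact_force: [-0.6, -0.1, -0.7]
opening: 0.0338
```

Request:
{"api": "move_arm", "payload": {
  "rows": [
    [[0.15,0,-1],[0,0,0]],
    [[0.15,0,-1],[0,0,0]],
    [[0.15,0,-1],[0,0,0]],
    [[0.15,0,-1],[0,0,0]]
  ]
}}

```text
t: 45.18
eef_pos: [0.487, -0.1879, 0.2702]
tcp_rot: [0.708, -0.005, 0.005, -0.707]
contact_force: [-0.9, 0.1, -0.5]
opening: 0.0339
```

Request:
{"api": "move_arm", "payload": {
  "rows": [
    [[0,0,-0.6],[0,0,0]],
    [[0,0,-0.6],[0,0,0]],
    [[0,0,-0.6],[0,0,0]],
    [[0,0,-0.6],[0,0,0]],
    [[0,0,-0.6],[0,0,0]]
  ]
}}

```text
t: 45.6
eef_pos: [0.4866, -0.243, 0.2713]
tcp_rot: [0.707, -0.003, 0.004, -0.707]
contact_force: [-0.6, -0.3, 0.3]
opening: 0.0341
```

Run:
```python
from h import *
im,o=wsnap("w22"); C=cam("wrist",o); print(o["eef_pos"])
cv2.imwrite("pics/w22b.png",im[...,::-1])
```

```text
[ 0.48663738 -0.24303453  0.27130983]
```

View pics/w22b.png

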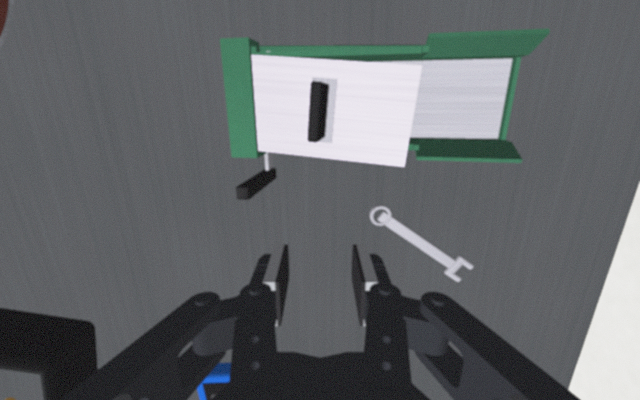

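```bash
cat >> h.py <<'E'
def tplane(C,uv,z):
    p,d=ray(C,uv); p=Rtr.inv().apply(p-TO); d=Rtr.inv().apply(d); return (p+d*((z/1e3-p[2])/d[:,2])[:,None])*1e3
E
python3 - <<'E'
from h import *
im,C=wload("w22"); h=cv2.cvtColor(im,cv2.COLOR_BGR2HSV).astype(int)
H=h[35:175,235:440]; w=(H[...,2]>170)&(H[...,1]<40)
# cover edges in columns / rows
def fit(pts): 
    q=tplane(C,np.array(pts),60); d=q-q.mean(0); v=np.linalg.svd(d[:,:2])[2][0]; v*=np.sign(v[0]) ; r=d[:,:2]-np.outer(d[:,:2]@v,v); print('mean',q.mean(0).round(1),'ang',round(np.arctan2(v[1],v[0]),4),'resid',np.abs(r).max().round(1)); return q
L=[];Rr=[]
for c in range(275,400,6):
    col=np.nonzero(w[:,c-235])[0]+35; L.append((c,col[0]));Rr.append((c,col[-1]))
print([a[1] for a in L],[a[1] for a in Rr]); fit(L);fit(Rr)
g=np.abs(np.diff(im[:,:,1].astype(int),axis=1)) # far edge
print(im[85:150:16,400:425,1].tolist())
print('lip inner row px ->', tplane(C,[(253,100),(256,152),(252,54)],60).round(1).tolist())
print('far corners',tplane(C,[(421,67),(405,166)],60).round(1).tolist())
for b in blobs((h[35:175,290:345,2]<60),100,4000):
    b=b+[290,35]; print('handle',b.min(0),b.max(0),tplane(C,cv2.boxPoints(cv2.minAreaRect(b.astype(np.float32))),102).round(1).tolist())
print('wall px check: track (100,45,56),(100,-45,56),(160,45,62)',proj(C,[tr(100,45,56),tr(100,-45,56),tr(160,45,62),tr(160,-45,62),tr(6,55,73),tr(6,-55,73)]).round(1).tolist())
E
```

```text
[np.int64(56), np.int64(56), np.int64(57), np.int64(57), np.int64(58), np.int64(58), np.int64(58), np.int64(59), np.int64(59), np.int64(59), np.int64(60), np.int64(60), np.int64(61), np.int64(61), np.int64(61), np.int64(62), np.int64(62), np.int64(62), np.int64(62), np.int64(62), np.int64(61)] [np.int64(152), np.int64(153), np.int64(154), np.int64(154), np.int64(155), np.int64(156), np.int64(156), np.int64(157), np.int64(158), np.int64(158), np.int64(159), np.int64(160), np.int64(160), np.int64(161), np.int64(162), np.int64(162), np.int64(163), np.int64(164), np.int64(164), np.int64(165), np.int64(166)]
mean [85.1 35.6 60. ] ang -0.0684 resid 1.4
mean [ 86.6 -56.8  60. ] ang -0.0789 resid 0.4
[[228, 230, 228, 230, 229, 229, 227, 231, 229, 229, 230, 230, 230, 229, 231, 232, 232, 227, 221, 209, 199, 201, 202, 196, 200], [225, 226, 226, 227, 225, 226, 226, 225, 227, 226, 227, 225, 224, 225, 223, 219, 209, 204, 201, 202, 202, 201, 203, 201, 203], [231, 232, 229, 233, 233, 232, 231, 230, 232, 230, 231, 231, 225, 215, 203, 199, 197, 200, 198, 199, 198, 198, 198, 195, 198], [230, 231, 230, 231, 230, 230, 231, 232, 230, 228, 216, 209, 204, 203, 205, 203, 204, 201, 206, 204, 206, 203, 203, 203, 207], [231, 232, 231, 234, 231, 234, 227, 199, 149, 122, 124, 119, 113, 118, 121, 120, 124, 117, 104, 84, 71, 64, 69, 63, 70]]
lip inner row px -> [[3.4, 0.2, 60.0], [2.8, -52.1, 60.0], [5.6, 42.0, 60.0]]
far corners [[162.6, 28.0, 60.0], [156.7, -61.5, 60.0]]
handle [309  83] [327 140] [[68.8, -32.5, 102.0], [72.5, 13.9, 102.0], [85.1, 13.1, 102.0], [82.3, -33.0, 102.0]]
wall px check: track (100,45,56),(100,-45,56),(160,45,62) [[351.2, 48.4], [348.3, 147.1], [420.4, 45.4], [410.3, 149.7], [245.9, 36.1], [254.4, 157.0]]
```

```bash
cat >> h.py <<'E'
def rpose(yaw,x,y,z,h=18):
    q=Rtr*R.from_euler('z',yaw)*R.from_matrix([[1,0,0],[0,0,1],[0,-1,0]]); return tr(x,y,z)+q.apply([0,-h/1e3,0]),q
E
python3 - <<'E'
from h import *
a=rpose(-.076,74,-10,56,120); print(a[0])
go(*a); b=go(*rpose(-.076,74,-10,56,60),a)
E
```

```text
[ 0.47084538 -0.17333749  0.22619587]
shift [-0.166, 0.452, 0.693] turn [0.007, 0.072, -0.166]
shift [-0.0, 0.6, 0.0] turn [0.0, 0.0, 0.0]
```

Request:
{"api": "move_arm", "payload": {
  "rows": [
    [[-0.16,0.1,0.4],[0.007,0.072,-0.1]],
    [[-0.16,0.2,0.69],[0.007,0.072,-0.166]],
    [[-0.16,0.45,0.69],[0.007,0.072,-0.166]],
    [[-0.16,0.45,0.69],[0.007,0.072,-0.166]],
    [[-0.16,0.45,0.69],[0.007,0.072,-0.166]],
    [[-0.16,0.45,0.69],[0.007,0.072,-0.166]]
  ]
}}

```text
t: 46.15
eef_pos: [0.472, -0.1741, 0.2275]
tcp_rot: [-0.702, -0.033, -0.091, 0.705]
contact_force: [1.4, -0.1, 1.2]
opening: 0.0338
```

Run:
```python
from h import *
im,o=wsnap("w23");C=cam("wrist",o); im=im[...,::-1]
# cover left edge and handle in this view
go(*rpose(-.076,74,-10,56,60))
h=cv2.cvtColor(np.ascontiguousarray(im),cv2.COLOR_BGR2HSV).astype(int)
ex=proj(C,[tr(74+5*a,-10+25,102) for a in(-1,1)]); print('expected handle +y top end px',ex.round(1).tolist())
u,v=ex.mean(0).round().astype(int)
for dv in(4,10,16): print(v+dv, h[v+dv,u-25:u+25,2].tolist())
```

```text
shift [-0.027, 0.622, 0.016] turn [0.003, 0.001, 0.003]
expected handle +y top end px [[306.9, 176.7], [320.1, 175.8]]
180 [234, 235, 236, 236, 237, 236, 236, 237, 236, 236, 236, 237, 238, 232, 220, 206, 202, 201, 203, 197, 160, 103, 58, 48, 54, 51, 51, 43, 51, 44, 46, 45, 76, 143, 178, 209, 208, 206, 209, 212, 218, 228, 236, 238, 238, 237, 236, 237, 237, 238]
186 [234, 234, 236, 235, 235, 236, 236, 236, 237, 235, 235, 237, 238, 234, 225, 211, 200, 205, 205, 198, 164, 98, 55, 47, 47, 45, 45, 45, 45, 44, 48, 45, 83, 138, 186, 205, 207, 206, 208, 211, 224, 232, 237, 237, 237, 237, 238, 237, 237, 237]
192 [234, 234, 235, 235, 234, 235, 235, 234, 234, 234, 235, 236, 234, 234, 222, 208, 203, 207, 206, 198, 163, 103, 56, 49, 44, 46, 53, 50, 49, 48, 44, 45, 81, 140, 185, 206, 210, 209, 210, 210, 220, 231, 235, 237, 236, 235, 235, 237, 237, 236]
```

Request:
{"api": "move_arm", "payload": {
  "rows": [
    [[-0.012,0.3,0.016],[0.003,0,0.003]],
    [[-0.012,0.6,0.016],[0.003,0,0.003]],
    [[-0.012,0.62,0.016],[0.003,0,0.003]],
    [[-0.012,0.62,0.016],[0.003,0,0.003]],
    [[-0.012,0.62,0.016],[0.003,0,0.003]]
  ]
}}

```text
t: 46.62
eef_pos: [0.4824, -0.1737, 0.1677]
tcp_rot: [-0.701, -0.032, -0.091, 0.706]
contact_force: [1.0, 0.2, 0.2]
opening: 0.0338
```

Run:
```python
from h import *
print(get_obs()["contact_force"]);go(*rpose(-.076,75.5,-10,56,18))
```

```text
[1.04545536 0.23548945 0.15110963]
shift [0.004, 0.424, 0.003] turn [-0.001, 0.0, -0.001]
```

Request:
{"api": "move_arm", "payload": {
  "rows": [
    [[0,0.2,0],[0,0,0]],
    [[0,0.38,0],[0,0,0]],
    [[0,0.41,0],[0,0,0]],
    [[0,0.41,0],[0,0,0]],
    [[0,0.41,0],[0,0,0]]
  ]
}}

```text
t: 47.03
eef_pos: [0.489, -0.1733, 0.1267]
tcp_rot: [-0.701, -0.032, -0.091, 0.707]
contact_force: [-0.0, -0.4, 0.5]
opening: 0.0341
```

Request:
{"api": "move_arm", "payload": {
  "rows": [
    [[0,0,0],[0,0,0]],
    [[0,0,0],[0,0,0]],
    [[0,0,0],[0,0,0]],
    [[0,0,0],[0,0,0]],
    [[0,0,0],[0,0,0]]
  ],
  "claw": 2,
  "grip_force": 70
}}

```text
t: 47.45
eef_pos: [0.4888, -0.1733, 0.1264]
tcp_rot: [-0.701, -0.032, -0.091, 0.706]
contact_force: [-3.9, 1.2, 6.8]
opening: 0.009
```

```bash
cat >> h.py <<'E'
def tstate():
    o=get_obs(); q=R.from_quat(o["tcp_rot"]); p=Rtr.inv().apply(np.array(o["eef_pos"])-TO)*1e3; v=Rtr.inv().apply(q.apply([1,0,0]))
    print('tcp track',p.round(1),'yaw',round(np.arctan2(v[1],v[0]),4),'pitch',round(v[2],4),'F',np.round(o["contact_force"],1),'open',round(o["opening"],4))
E
python3 - <<'E'
from h import *
tstate()
a=rpose(-.076,75.5,-10,60,18); g=(a[0],a[1])
go(*rpose(-.076,75.5,-10,59.5,18))
a=go(*rpose(0,71.5,0,59.5,18)); go(*rpose(0,71.5,0,56,18),a)
E
```

```text
tcp track [74.3 -9.8 74.6] yaw -0.0763 pitch -0.0016 F [-3.9  1.2  6.8] open 0.009
shift [0.012, -0.029, -0.001] turn [-0.001, -0.0, -0.002]
shift [-0.035, -0.029, 0.096] turn [-0.001, -0.073, -0.001]
shift [-0.0, 0.035, 0.0] turn [0.0, 0.0, 0.0]
```

Request:
{"api": "move_arm", "payload": {
  "rows": [
    [[0,-0.02,0],[0,0,0]],
    [[0,-0.035,0],[0,0,0]],
    [[-0.02,-0.035,0.03],[0,-0.025,0]],
    [[-0.035,-0.035,0.06],[0,-0.05,0]],
    [[-0.035,-0.035,0.096],[0,-0.073,0]],
    [[-0.035,-0.035,0.096],[0,-0.073,0]],
    [[-0.035,-0.035,0.096],[0,-0.073,0]]
  ]
}}

```text
t: 48.03
eef_pos: [0.4851, -0.1624, 0.1275]
tcp_rot: [-0.704, -0.058, -0.063, 0.705]
contact_force: [1.3, -0.3, -3.4]
opening: 0.0088
```

Run:
```python
from h import *
tstate(); wsnap("w24"); coverheld("w24")
go(*rpose(0,71,0,56.3,18.5))
```

```text
tcp track [70.8  1.  76.3] yaw 0.0009 pitch -0.003 F [ 1.3 -0.3 -3.4] open 0.0088
corners (np.int64(197), np.int64(167)) (np.int64(567), np.int64(167)) top slope [3.19012383e-03 1.66090079e+02]
tool coords on plane y=.013: [[-0.0643, 0.013, 0.0463], [0.133, 0.013, 0.0465]]
shift [0.002, 0.015, -0.008] turn [-0.003, 0.0, -0.003]
```

Request:
{"api": "move_arm", "payload": {
  "rows": [
    [[0,0.008,-0.008],[0,0,-0.003]],
    [[0,0.015,-0.008],[0,0,-0.003]],
    [[0,0.022,-0.008],[0,0,-0.003]],
    [[0,0.022,-0.008],[0,0,-0.003]]
  ]
}}

```text
t: 48.42
eef_pos: [0.4854, -0.1638, 0.1258]
tcp_rot: [-0.704, -0.059, -0.065, 0.705]
contact_force: [-4.1, 0.2, 1.6]
opening: 0.0092
```

Run:
```python
from h import *
tstate()
```

```text
tcp track [70.8 -0.3 74.6] yaw -0.0 pitch 0.0002 F [-4.1  0.2  1.6] open 0.0092
```

Request:
{"api": "move_arm", "payload": {
  "rows": [
    [[0,0,0],[0,0,0]],
    [[0,0,0],[0,0,0]],
    [[0,0,0],[0,0,0]],
    [[0,0,0],[0,0,0]]
  ],
  "claw": 34
}}

```text
t: 48.75
eef_pos: [0.4856, -0.1637, 0.1256]
tcp_rot: [-0.704, -0.059, -0.065, 0.705]
contact_force: [0.5, 0.9, 0.2]
opening: 0.0339
```

Request:
{"api": "move_arm", "payload": {
  "rows": [
    [[0,-0.1,0],[0,0,0]],
    [[0,-0.3,0],[0,0,0]],
    [[0,-0.6,0],[0,0,0]],
    [[0,-1,0],[0,0,0]],
    [[0,-1,0],[0,0,0]]
  ]
}}

```text
t: 49.17
eef_pos: [0.4695, -0.1653, 0.2323]
tcp_rot: [0.705, 0.062, 0.067, -0.703]
contact_force: [1.5, 0.1, 1.4]
opening: 0.0338
```

Request:
{"api": "move_arm", "payload": {
  "rows": [
    [[0,-0.5,-0.3],[0,0,0.167]],
    [[0,-0.5,-0.8],[0,0,0.167]],
    [[0,-0.5,-0.8],[0,0,0.167]],
    [[0,-0.5,-0.8],[0,0,0.167]],
    [[0,-0.5,-0.8],[0,0,0.167]],
    [[0,-0.5,-0.8],[0,0,0.167]]
  ]
}}

```text
t: 49.67
eef_pos: [0.4587, -0.2437, 0.2731]
tcp_rot: [-0.706, 0.002, -0.003, 0.708]
contact_force: [-1.1, -0.2, -0.3]
opening: 0.034
```

```bash
cat >> h.py <<'E'
def coverfix(name):
    im,o=wsnap(name); C=cam("wrist",o); im=im[...,::-1].astype(int); g=im[...,1]
    print('tcp',np.round(o["eef_pos"],3),'F',np.round(o["contact_force"],1))
    w=(g>210)
    def mid(xt,yt):  # pixel near a track point
        return proj(C,tr(xt,yt,60))[0]
    for nm,s in(("left",1),("right",-1)):
        pts=[]
        for x in range(20,150,10):
            a,b=mid(x,s*22),mid(x,s*75); n=240; P=a+(b-a)*np.linspace(0,1,n)[:,None]
            v=cv2.remap(g.astype(np.float32),P[:,0].astype(np.float32)[None],P[:,1].astype(np.float32)[None],1)[0]
            i=np.nonzero(v<170)[0]
            if len(i): pts.append(P[i[0]])
        q=tplane(C,np.array(pts),60); f=np.polyfit(q[:,0],q[:,1],1); print(nm,'y at 71:',np.polyval(f,71).round(1),'slope',f[0].round(4),'res',np.abs(q[:,1]-np.polyval(f,q[:,0])).max().round(1))
    for y in(-30,-15,15,30):
        a,b=mid(130,y),mid(180,y); P=a+(b-a)*np.linspace(0,1,240)[:,None]
        v=cv2.remap(g.astype(np.float32),P[:,0].astype(np.float32)[None],P[:,1].astype(np.float32)[None],1)[0]
        v=cv2.blur(v[None],(9,1))[0]; i=np.argmin(np.diff(v)[8:-8])+8; print('far edge y',y,'x',tplane(C,[P[i]],60)[0,0].round(1),'step',round(float(v[i-8]-v[i+8])))
E
python3 - <<'E'
from h import *
coverfix("w25")
t=snapshot("top");s=snapshot("scene");cv2.imwrite("pics/t25.png",t[...,::-1]);cv2.imwrite("pics/s25.png",s[...,::-1])
E
```

```text
tcp [ 0.459 -0.244  0.273] F [-1.1 -0.2 -0.3]
left y at 71: 44.2 slope 0.0124 res 22.1
right y at 71: -44.9 slope -0.0127 res 22.8
far edge y -30 x 158.0 step 23
far edge y -15 x 158.6 step 28
far edge y 15 x 158.4 step 21
far edge y 30 x 158.2 step 28
```

```bash
sed -i 's/s\*22/s*32/' h.py
python3 - <<'E'
from h import *
coverfix("w26")
# flatness: far-corner triangulation top+scene from far edge; and handle top in two views
im,C=wload("w26"); h=cv2.cvtColor(im,cv2.COLOR_BGR2HSV).astype(int)
T=cam("top");S=cam("scene");t=cv2.imread("pics/t25.png");s=cv2.imread("pics/s25.png")
for nm,K,I in(("wrist",C,im),("scene",S,s),("top",T,t)):
    e=proj(K,[tr(72+a,b,102) for a in(-5,5) for b in(-25,25)]); lo,hi=e.min(0)-6,e.max(0)+6
    lo=lo.astype(int);hi=hi.astype(int); V=I[lo[1]:hi[1],lo[0]:hi[0]].max(2)<75
    ys,xs=np.nonzero(V); print(nm,'expected top face',e.min(0).round(1),e.max(0).round(1),'dark',(xs.min()+lo[0],ys.min()+lo[1]) if len(xs) else None,(xs.max()+lo[0],ys.max()+lo[1]) if len(xs) else None)
# gate knob position and sleeve check
e=proj(S,[tr(-4,-87,94)])[0].round(1); print('knob expected scene',e,'V',s[int(e[1])-4:int(e[1])+8:2,int(e[0])].max(1).tolist())
for n,I in(("top",t),):
    d=cv2.absdiff(I,cv2.imread("pics/top0.png")).max(2)
    for nm,(x0,y0,x1,y1) in dict(wrench=(415,140,465,200),tin=(268,105,305,148),socket=(300,258,320,278)).items(): print(nm,'max mean diff',d[y0:y1,x0:x1].max(),d[y0:y1,x0:x1].mean().round(1))
E
```

```text
tcp [ 0.459 -0.243  0.273] F [ 1.2 -0.3  0.2]
left y at 71: 46.1 slope -0.0008 res 0.1
right y at 71: -46.8 slope 0.0019 res 0.2
far edge y -30 x 158.6 step 23
far edge y -15 x 158.6 step 30
far edge y 15 x 158.2 step 22
far edge y 30 x 158.2 step 27
wrist expected top face [338.7  68.4] [352.4 131.3] dark (np.int64(341), np.int64(71)) (np.int64(354), np.int64(130))
scene expected top face [306.  138.6] [319.1 148.1] dark (np.int64(307), np.int64(132)) (np.int64(319), np.int64(153))
top expected top face [369.6 220.8] [388.6 224.6] dark (np.int64(369), np.int64(221)) (np.int64(387), np.int64(224))
knob expected scene [317.3 126.7] V [129, 128, 85, 54, 46, 46]
wrench max mean diff 12 1.6
tin max mean diff 5 1.3
socket max mean diff 4 1.5
```

```bash
python3 -c "
from h import *
print(hand_in())"
```

```text
the job is handed in; nothing more can be done
None
```

The job is handed in at about 50 s of robot time, with every step carried out in order. No verdict was reported.

**What was done**
- I pushed the gate shut, up to an 11 N stop.
- Four sleeves were on the bench: 42, 36, 30 and 24 mm. There was no 48 mm sleeve.
- I fed them in thickest first, and the picture after the last one showed all four in that order behind the gate.
- I hooked the cover under the lip with its far end raised, swung it flat and released it.
- After the release the cover was found turned about 0.076 rad and about 10 mm to the side. It had still looked straight in the picture just before release. I gripped it again, straightened it under the lip, lowered it until I felt contact, and let go.

**Last checks, from camera measurements in the track frame**

| Check | Measured | Allowed |
|---|---|---|
| Cover along the track (origin) | x about 72.4 mm | 62–80 mm |
| Cover across the track | y about -0.3 mm | ±10 mm |
| Cover heading | within about 0.005 rad | below 0.08 rad |

- The handle appears where a flat cover would put it, and the gate knob is at its shut position.
- The wrench, tin and socket show no change from the start picture. The arm is clear and reads no contact force.

**Not confirmed**
- I used all 16 picture views, so the final state was checked by numbers only.
- The sleeves are hidden under the cover. They were last seen in order before the cover went on, with a partial view through a gap after it moved.
- The feeder corners I measured at the start sat up to 5 mm lower than the stated heights. I used the stated heights, and the cover touching the wall tops agreed with them to about 1 mm.

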